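Clear the repair bench: spent batteries and loupe

ROBOT

A 7-joint arm with a two-finger parallel gripper is mounted at the origin on the work surface. World frame = base frame: x ahead of the robot, y to its left, z up, the work surface at z = 0. Lengths are in m, angles in rad, forces in N, time in s.
With the tool pointing down it reaches from about 0.425 to 0.95 m from the base axis. Payload 16.7 kg.
Tool frame: the origin (TCP) lies on the mounting face of the last link; the fingertips stand 199 mm ahead of it and the grasp point (between the pads) lies 180 mm ahead of it; z points along the fingers, y is the line along which they close (so a half turn about z gives the same grasp; the last joint's range is limited). The gripper opens to 94 mm and grips with 3 to 60 N. Pads are 16 mm wide; open, the fingers measure 119 mm over their backs; the gripper's body (75 mm by 177 mm) begins 78 mm behind the grasp point.
Start: joints at [-1.458, 0.426, 0.074, 1.606, -0.034, 1.111, -0.067], TCP at [0.175, 0.652, 0.405] pointing down, gripper open.
Joint ranges: [-2.85, 2.85], [-0.5, 2.14], [-1.23, 1.37], [0.21, 2.46], [-1.02, 4.16], [0.16, 2.05], [-2.73, 2.73]. Speed limits (rad/s): [1.89, 1.89, 2.39, 2.39, 3.01, 3.01, 3.01].

INTERFACE

Orientations are given as a unit quaternion [x, y, z, w].
In Python, from plant import bot gives the robot as it stands.
- The arm moves only by the shell command python3 -m handwheel 'ROWS'. ROWS is JSON, a list of rows, each a list of 3 entries, a list of its own where there are three numbers: the shift along the tool's x, y, z in cm, then the turn, a rotation vector about the tool's x, y, z in degrees, then the finger opening in cm, from 0 to 9.4. A call has 1 to 10 rows; each row is the pose to reach, as a shift and turn from the pose commanded when the call began, along the tool's axes at that moment; what a row does not reach only later rows make up. A row lasts 1/8 s, in which the tool goes at most 62.5 mm and 10.7 degrees, less where a joint would pass 70% of its speed; a pose out of reach is approached as far as the arm can. A call with a gripper value outside its range is refused whole. The fingers move at their own pace and stop on an object; the grip force is fixed at half the most. Time passes only in rows, so rows that repeat a pose let the fingers close. It gives the time, the measured TCP pose, the force, the opening and the grip force at its end, in the units of the state.
- bot.observe(): the state, without advancing time (a new reading comes with each control period).
- bot.snapshot(name): name is "side" or "top"; returns the picture (480x640x3 uint8, red, green, blue); there is no depth.
- bot.camera_model(name): a dict with "fov_y" (degrees; the focal length in pixels is half the picture's height over the tangent of half this angle, whatever the lens; pixels are square), "cx", "cy" (the principal point, pixels), "k1" (the pictures are not rectified: a ray, as slopes to the right and down, at radius r is drawn at 1 + k1 r^2 times it, then the intrinsics apply), "position" and "orientation" of the camera in the world. Camera axes: x right, y down, z forward; pixel columns grow to the right and rows downward; lengths in m; the calibration is good to about 2 mm. A picture is of the moment at which its call begins. camera_model takes no time and is no camera call.
- bot.hand_in(): hands the job in; it is judged then, once.
Trained networks look in the newest picture that a camera, given by its name, has taken for a name from the list of things; names that differ only in an ending like _2 or _b are one class to them, and where a whole thing is asked for, a point or a joint stands for the part that bears it (a point fixed in the world has none). Each returns a list of dicts, best first, with "score" (0 to 1); they miss things now and then, are a little off and sometimes report something else, mostly with a low value. They report only what shows in the picture. A call takes as long as a camera call.
- bot.find_in(camera, target): "location" ([x, y, z] in m, in world coordinates, good to about 4 mm: the middle of the surface that is visible of it).
- bot.masks_of(camera, target): "pixels" (480x640 bool, what is visible of it).
The state is a dict: "time": time; "joint_positions": joint angles; "joint_vel": joint speeds; "effort": joint torques, N m; "tcp_pos": TCP position; "ee_rot": TCP orientation; "contact_force": force on the tool from outside, world axes, zero at the start; "ft_torque": the same for the moment, N m; "width": opening from 0.0 (shut) to 1.0 (fully open); "grip_force": force on a finger pad.
Only numpy, scipy, OpenCV 4.12 (cv2) and the standard library are available. Lean on these libraries where they do the work, as an engineer would, in place of code of your own. Each camera call takes 0.05 s, during which the arm holds its last target. There are 200 camera calls.

TASK

Clear the repair bench. First turn the swivel hook until it points along the long end of its foot plate, and only then hang the loupe on it by the opening in its hanger plate, so that it hangs freely. Push every spent battery pack from the ledge of the battery box in through the sprung flap, so that the packs lie inside and the flap is shut again (packs before or after the hook, as you like); leave the other things on the bench where they are.

Things in the scene. Friction and masses are not known exactly. Their poses are not given: they have to be found in the camera images.
- bin: spent-battery box, fixed, grey, clear top, 300 long (x 0 to 300), 170 wide, 208 high mm. Origin on the table under the middle of the front wall's outer face; x points into the box, z up. Opening in the 6 mm front wall: y -41 to 41, z 130 to 182, closed by the flap. In front of it a level steel ledge: x -100 to 0, y -60 to 60, top at z 130. See sill
- sill (a point): middle of the opening's lower edge, on the wall's outer face, level with the ledge's top; axes as the box's. Right behind the wall a steep ramp leads down: a pack pushed in until its rear end is level with the wall's outer face tips and slides down by itself; nothing but packs need enter
- flap (a joint): sprung flap behind the opening, hinged along its upper edge; 0 = shut, grows to 1.6 rad as its lower edge swings into the box. A light spring shuts it: about 0.3 N at its lower edge opens it, rising to about 1.2 N when wide open
- stand: swivel-hook stand, fixed. Origin on the table under the post's axis; its foot plate, 160 x 90 x 10 mm, reaches from x -135 to x +25, so the long end points along the stand's own -x (roughly towards the robot). Post 16 mm thick; hub of the hook 24 mm across, z 158 to 182
- hook (a joint): angle of the swivel hook, rad: 0 = along the foot's long end (the stand's -x), positive = anticlockwise from above; range -2.5 to 2.5; stiff (0.08 N m friction), stays where left. A level steel bar 8 mm thick, axis 170 mm above the table, reaches to 82 mm from the post's axis, then turns up to a tip at 90 mm out, 18 mm above the bar's axis
- hook_seat (a point): point on the axis of the hook's bar, 50 mm out from the post's axis, 170 mm above the table; turns with the hook: its own -x points to the tip, z up
- loupe: inspection loupe, about 120 g, standing on its black barrel, 50 mm across, 33 high. On it an aluminium hanger plate 40 wide (y), 8 thick (x), z 31 to 92, with an opening 26 wide, z 43 to 80, going through along x. Origin at the centre of the barrel's underside, z up. Can be held by the plate's two outer edges (40 mm apart along y), which leaves the opening free
- eye (a point): upper edge of the opening in the loupe's hanger plate, middle, 80 mm above the loupe's underside; rests on the hook's bar when hung
- pack1: a spent battery pack: black plastic block 84 (along its x) x 40 (y) x 30 (z) mm, 160 g or so, grey cover on top; lies flat on the table at the start. Origin at the centre of its underside, z up. Two or three of the four packs are present
- pack2: a spent battery pack: black plastic block 84 (along its x) x 40 (y) x 30 (z) mm, 160 g or so, grey cover on top; lies flat on the table at the start. Origin at the centre of its underside, z up. Two or three of the four packs are present
- pack3: a spent battery pack: black plastic block 84 (along its x) x 40 (y) x 30 (z) mm, 160 g or so, grey cover on top; lies flat on the table at the start. Origin at the centre of its underside, z up. Two or three of the four packs are present
- pack4: a spent battery pack: black plastic block 84 (along its x) x 40 (y) x 30 (z) mm, 160 g or so, grey cover on top; lies flat on the table at the start. Origin at the centre of its underside, z up. Two or three of the four packs are present
- spool: bystander: small solder spool, standing, 44 mm across, 39 high, origin at the underside's centre
- pen: bystander: soldering pen lying on the bench, 170 mm long along x, 28 thick
- tweezers: bystander: steel tweezers lying on the bench, 120 mm long along x, 5 high

How it is judged:
By the outcome, as a careful person would: the job done as asked, in the order asked, and still so for the second after the job is handed in, with the robot touching nothing.
Of pack1, pack2, pack3, pack4 only 2 to 3 are there at a start; the rules pass over those that are not, and their reading is None.
At some moment in a run one of pack1, pack2, pack3, pack4 may be knocked a few centimetres aside while the robot is not near it.
It also fails if it takes over 210 s, if anything falls off the work surface, if the arm or the gripper's body presses on something with over 40 N, if the wrist force passes 120 N, or if a joint passes its speed limit or range.

## Working session

There is one attempt and no reset: what is moved stays moved. The work goes in short steps, Python scripts to look and compute and a shell command to move; the robot and the scene stay as the last step left them, time stands still between calls to the robot, and variables do not carry over. Pictures are saved under pics/ and viewed, at most 14 in all, crops included, and the job is handed in when it is done.

```bash
ls; mkdir -p pics; cat > look.py <<'E'
import numpy as np, cv2
from plant import bot
from scipy.spatial.transform import Rotation as R
def save(cam,name,crop=None):
    im=bot.snapshot(cam)
    if crop:
        a,b,c,d=crop; im=cv2.resize(im[b:d,a:c],None,fx=min(800/(c-a),600/(d-b)),fy=min(800/(c-a),600/(d-b)),interpolation=cv2.INTER_CUBIC)
    cv2.imwrite(f'pics/{name}.png',im[:,:,::-1]); return im
def cm(cam):
    m=bot.camera_model(cam); f=240/np.tan(np.radians(m['fov_y'])/2)
    return m,f,R.from_quat(m['orientation']).as_matrix(),np.array(m['position'])
def proj(cam,P):
    m,f,A,t=cm(cam); p=(np.atleast_2d(P)-t)@A; s=p[:,:2]/p[:,2:]
    s=s*(1+m['k1']*(s**2).sum(1,keepdims=True)); return s*f+[m['cx'],m['cy']]
def atz(cam,uv,z):
    m,f,A,t=cm(cam); d=(np.atleast_2d(uv).astype(float)-[m['cx'],m['cy']])/f; s=d.copy()
    for _ in range(20): s=d/(1+m['k1']*(s**2).sum(1,keepdims=True))
    r=np.c_[s,np.ones(len(s))]@A.T; return t+r*((z-t[2])/r[:,2])[:,None]
E
cat > a.py <<'E'
from look import *
o=bot.observe(); print(o)
for c in('top','side'):
    m=bot.camera_model(c); print(c,m); save(c,c+'0')
    for t in('bin','flap','stand','hook','loupe','pack1','spool','pen','tweezers'):
        for d in bot.find_in(c,t)[:5]: print(c,t,np.round(d['location'],3),round(d['score'],2))
E
python3 a.py
```

```text
pics
{'time': 0.0, 'joint_positions': array([-1.45748345,  0.42675073,  0.0738653 ,  1.60664284, -0.03410181,
        1.11081212, -0.06707838]), 'joint_vel': array([ 0.00082304,  0.00021008, -0.00058337,  0.00217674, -0.00028326,
        0.00111307,  0.00071123]), 'effort': array([-6.80076096e-05, -9.35787535e+01,  3.66706342e+00, -4.54194582e+01,
       -4.86878736e-02,  1.98675692e-02,  1.20091540e-04]), 'tcp_pos': array([0.17533301, 0.65162502, 0.40394758]), 'ee_rot': array([ 1.31040974e-01,  9.91376722e-01, -6.75601368e-04, -3.58330433e-05]), 'contact_force': array([ 0.11846761, -0.08131462, -0.34059832]), 'ft_torque': array([0.01381004, 0.07110444, 0.03909358]), 'grip_force': 0.0, 'width': 1.00002744878691}
top {'fov_y': 55.925358356096474, 'cx': 316.4563410347385, 'cy': 246.74763059725663, 'k1': -0.05589282640041883, 'position': array([ 0.51141662, -0.01180379,  0.99164584]), 'orientation': array([ 0.71623152, -0.69517613,  0.04287835, -0.04363495])}
top bin [0.66  0.378 0.204] 0.61
top stand [ 0.5   -0.372  0.01 ] 0.93
top hook [ 0.555 -0.374  0.175] 0.94
top hook [ 0.475 -0.0
[... 299 characters left out ...]
23] 0.84
top pen [0.686 0.179 0.037] 0.37
top tweezers [0.772 0.097 0.001] 0.79
side {'fov_y': 45.75904710194294, 'cx': 326.80443392139097, 'cy': 241.97625372365832, 'k1': 0.047320343593141, 'position': array([0.26115419, 0.93625193, 1.12553488]), 'orientation': array([-0.17944654,  0.90130375, -0.38826836,  0.06854326])}
side bin [0.653 0.447 0.198] 0.58
side stand [ 0.513 -0.363  0.011] 0.77
side hook [ 0.55  -0.366  0.177] 0.64
side hook [ 0.492 -0.143  0.03 ] 0.42
side loupe [ 0.473 -0.001  0.034] 0.79
side pack1 [ 0.493 -0.14   0.032] 0.92
side pack1 [ 0.626 -0.111  0.026] 0.63
side pack1 [0.696 0.168 0.038] 0.5
side pen [ 0.761 -0.136  0.024] 0.66
side tweezers [0.763 0.105 0.005] 0.62
```

View pics/top0.png

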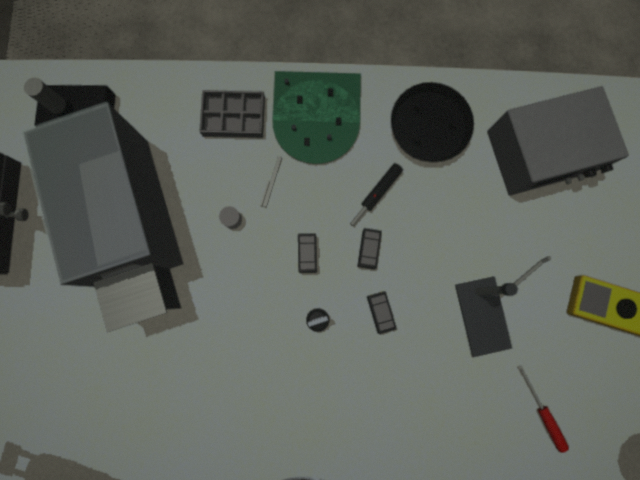

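View pics/side0.png

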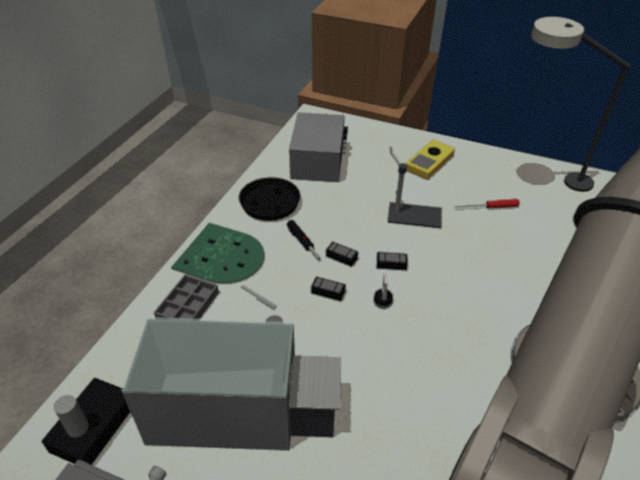

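Top view: loupe at (317,320), packs at (308,253), (370,249) and (382,312). The stand's foot is at (484,317) with the hook pointing up-right to (548,258). The box is at left with its ledge at (130,298), facing the robot. I'll fit poses by matching silhouettes in both cameras.

```bash
cat > fit.py <<'E'
from look import *
from scipy.optimize import minimize
def box(x0,x1,y0,y1,z0,z1): return np.array([[x,y,z] for x in(x0,x1) for y in(y0,y1) for z in(z0,z1)])/1000
def cyl(r,z0,z1): 
    a=np.arange(24)*np.pi/12; return np.array([[r*np.cos(t),r*np.sin(t),z] for t in a for z in(z0,z1)])/1000
def tf(p,P): c,s=np.cos(p[2]),np.sin(p[2]); return P@np.array([[c,s,0],[-s,c,0],[0,0,1]])+[p[0],p[1],0]
def sil(cam,p,parts):
    im=np.zeros((480,640),np.uint8)
    for P in parts: cv2.fillConvexPoly(im,cv2.convexHull(np.round(proj(cam,tf(p,P))*16).astype(np.int32)),1,shift=4)
    return cv2.GaussianBlur(im.astype(np.float32),(5,5),1)
def masks(cam,t,near,r=30):
    best=None
    for d in bot.masks_of(cam,t):
        q=d['pixels']; v,u=np.nonzero(q)
        if len(u) and np.hypot(u.mean()-near[0],v.mean()-near[1])<r: return cv2.GaussianBlur(q.astype(np.float32),(5,5),1)
def fit(ms,p0,parts):
    def cost(p): return sum(np.abs(sil(c,p,parts)-m).sum()/m.sum() for c,m in ms.items())
    best=min((minimize(cost,[p0[0],p0[1],p0[2]+a],method='Nelder-Mead',options=dict(initial_simplex=np.array([p0[0],p0[1],p0[2]+a])+np.array([[0,0,0],[.012,0,0],[0,.012,0],[0,0,.2]]),xatol=1e-4,fatol=1e-4)) for a in(-.5,0,.5)),key=lambda r:r.fun)
    return best.x,best.fun
PACK=[box(-42,42,-20,20,0,30)]
LOUPE=[cyl(25,0,33),box(-4,4,-20,20,31,92)]
def pose(t,p0,parts,cams=('top','side'),zc=.015):
    ms={}
    for c in cams:
        m=masks(c,t,proj(c,[[p0[0],p0[1],zc]])[0])
        if m is not None: ms[c]=m
    return fit(ms,p0,parts),list(ms)
E
cat > b.py <<'E'
from fit import *
bot.snapshot('top');bot.snapshot('side')
for p in((.495,-.148,0),(.628,-.118,0),(.617,.014,0)): print('pack',pose('pack1',p,PACK))
for c in (('top','side'),('top',),('side',)): print('loupe',pose('loupe',(.475,-.012,0),LOUPE,c,.03))
F=[box(-135,25,-45,45,0,10)]
print('foot corners',np.round(atz('top',[(456,285),(495,277),(511,348),(474,356)],.01),4))
print('box top',np.round(atz('top',[(26,131),(110,104),(148,258),(62,284)],.208),4))
print('ledge',np.round(atz('top',[(96,290),(165,313),(107,330)],.13),4))
print('ledge side',np.round(atz('side',[(290,357),(337,357),(341,403),(290,407)],.13),4))
print('hub,tip',np.round(atz('top',[(509,289)],.182),4),np.round(atz('top',[(548,258)],.188),4))
for c in('top','side'):
  for t in('stand','hook','bin'):
    for d in bot.masks_of(c,t)[:2]:
        q=d['pixels'].astype(np.uint8); v,u=np.nonzero(q); print(c,t,round(d['score'],2),len(u),u.min(),u.max(),v.min(),v.max())
        np.save(f'{c}_{t}.npy',q) if d is not None and d['score']>.5 else 0
E
python3 b.py
cat > c.py <<'E'
from look import *
t=save('top','topz',(440,230,600,350)); t=save('top','topb',(10,90,210,340))
E
python3 c.py
```

```text
pack ((array([ 0.49532886, -0.1529249 ,  0.29750267]), np.float64(0.1204293742775917)), ['top', 'side'])
pack ((array([ 0.63301906, -0.12444048, -0.10217467]), np.float64(0.1820206344127655)), ['top', 'side'])
pack ((array([0.61705906, 0.01069724, 0.02765453]), np.float64(0.10140836238861084)), ['top', 'side'])
loupe ((array([ 0.47470445, -0.01511704,  0.38028861]), np.float64(0.2990449368953705)), ['top', 'side'])
loupe ((array([ 0.47615002, -0.01554241, -0.41547598]), np.float64(0.0580357126891613)), ['top'])
loupe ((array([ 0.47514119, -0.0127875 ,  0.31682631]), np.float64(0.20946738123893738)), ['side'])
foot corners [[ 0.5573 -0.3153  0.01  ]
 [ 0.5771 -0.4018  0.01  ]
 [ 0.4246 -0.4352  0.01  ]
 [ 0.4061 -0.354   0.01  ]]
box top [[0.8081 0.536  0.208 ]
 [0.8625 0.3803 0.208 ]
 [0.5791 0.2853 0.208 ]
 [0.5284 0.4364 0.208 ]]
ledge [[0.5209 0.4122 0.13  ]
 [0.482  0.2746 0.13  ]
 [0.4459 0.3845 0.13  ]]
ledge side [[0.5804 0.3137 0.13  ]
 [0.4898 0.2757 0.13  ]
 [0.4436 0.3724 0.13  ]
 [0.5318 0.4185 0.13  ]]
hub,tip [[ 0.5446 -0.3589  0.182 ]] [[ 0.6023 -0.4298  0.188 ]]
top stand 0.84 3628 455 551 255 356
top stand 0.7 699 298 316 233 271
top hook 0.73 246 502 546 259 295
top hook 0.69 368 219 240 207 228
top bin 0.79 24068 21 183 102 331
side stand 0.86 1359 388 441 148 227
side stand 0.67 418 286 318 219 257
side hook 0.55 130 389 405 146 173
```

View pics/topz.png

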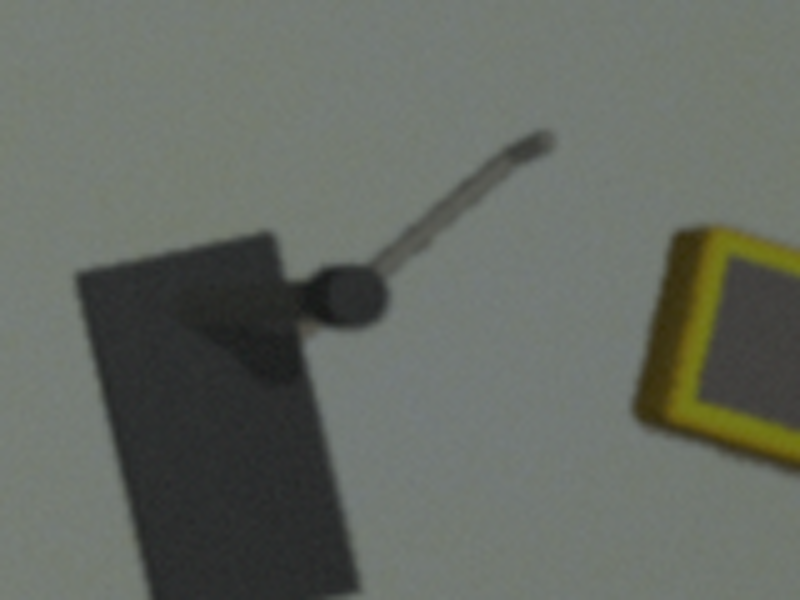

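View pics/topb.png

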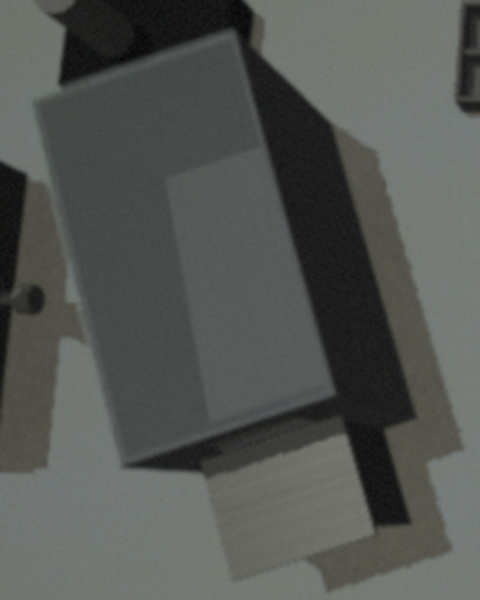

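Top crop: foot corners at about (455,285), (495,276) and (512,348), hub (511,289), hook tip (549,258). In the box crop, the top corners and the ledge's front edge (107,332)-(166,312) are clear. I'll fit stand, hook and box from these points and check the loupe's yaw.

```bash
cat > d.py <<'E'
from fit import *
from scipy.optimize import least_squares
def pf(P,uv,p0):
    P=np.array(P)/1000; f=lambda p:(proj('top',tf(p,P))-uv).ravel()
    r=least_squares(f,p0); return r.x,np.round(r.fun.reshape(-1,2),1).tolist()
s,e=pf([(25,45,10),(25,-45,10),(-135,-45,10),(-135,45,10),(0,0,182)],np.array([(455.4,284.6),(495,276.4),(511.6,348),(474,356),(511.2,289)]),[.55,-.37,0]); print('stand',s,e)
b,e=pf([(0,-85,208),(0,85,208),(300,-85,208),(300,85,208),(-100,60,130),(-100,-60,130)],np.array([(148.75,253.75),(62,284.2),(109,102.5),(25,132.5),(106.7,331.7),(165.8,312)]),[.55,.36,.33]); print('bin',b,e)
h=atz('top',[(516,283.6),(542.4,261.6)],.173)[:,:2]; print('bar',h, 'hub',atz('top',[(511.2,289)],.182))
for a,c in ((h[1],h[0]),(h[1],s[:2])):
    d=a-c; w=np.arctan2(d[1],d[0]); print('hook angle',(w-s[2]-np.pi+np.pi)%(2*np.pi)-np.pi, 'world',w,np.hypot(*d))
im=save('side','loupe_s',(350,250,430,310));
im=bot.snapshot('top')[295:345,290:350]; im=cv2.resize(im,None,fx=8,fy=8,interpolation=cv2.INTER_CUBIC); cv2.imwrite('pics/lt.png',np.hstack([im[:,:,::-1], cv2.resize(cv2.imread('pics/loupe_s.png'),(320,400)) ]))
for y in(.37,-.41): print(y,np.round(proj('top',tf([.475,-.0145,y],np.array([[0,.02,.092],[0,-.02,.092]]))),1), np.round(proj('side',tf([.475,-.0145,y],np.array([[0,.02,.092],[0,-.02,.092]]))),1))
E
python3 d.py
```

```text
stand [ 0.54519001 -0.36349141  0.23713956] [[-0.0, -0.3], [-0.2, -0.7], [1.1, 0.1], [-1.2, 1.3], [0.3, -0.2]]
bin [0.55610133 0.36074845 0.34505371] [[2.0, 1.1], [-2.4, 0.3], [0.3, -0.9], [-2.1, -2.3], [0.7, 0.5], [1.3, 0.9]]
bar [[ 0.55517761 -0.37601018]
 [ 0.59698109 -0.4267756 ]] hub [[ 0.54473226 -0.36295391  0.182     ]]
hook angle 2.0225419731881313 world -0.8819111223231682 0.06576214360999755
hook angle 2.0195103309273676 world -0.884942764583932 0.08177533856585024
0.37 [[307.3 324.4]
 [326.5 317.5]] [[385.3 283.5]
 [384.3 271.7]]
-0.41 [[307.7 316.6]
 [326.1 325.3]] [[379.4 281.6]
 [390.1 273.5]]
```

View pics/lt.png

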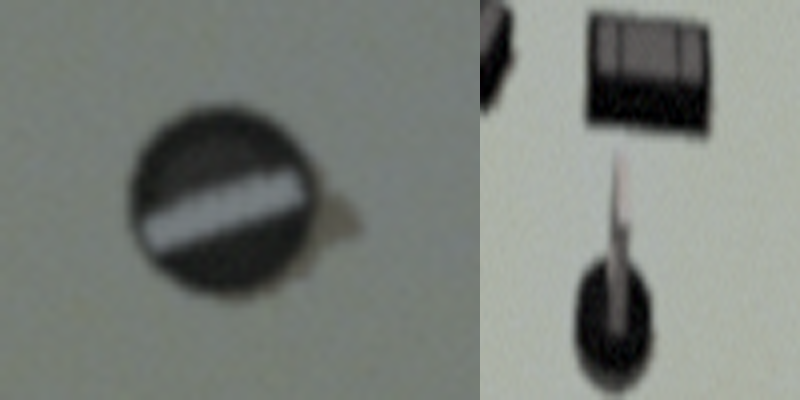

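Loupe plate runs (309,324)-(328,319), so its yaw is about 0.31. The hook has to turn about 116° clockwise. I'll start with the hook and write a helper that converts world targets to rows.

```bash
cat > go.py <<'E'
# go.py x y zgrasp yaw [; ...] -> rows relative to present pose
import sys; from look import *
o=bot.observe(); T=R.from_quat(o['ee_rot']); p=o['tcp_pos']
M=T.as_matrix(); print('t %.2f'%o['time'],'grasp',np.round(p+.18*M[:,2],4),'yaw %.3f'%np.arctan2(M[1,0],M[0,0]),'w %.3f'%o['width'],'F',np.round(o['contact_force'],1),'g %.1f'%o['grip_force'],'j',np.round(o['joint_positions'],2).tolist())
for a in ' '.join(sys.argv[1:]).split(';'):
    if not a.strip(): continue
    x,y,z,w=map(float,a.split()); G=R.from_matrix(np.array([[np.cos(w),np.sin(w),0],[np.sin(w),-np.cos(w),0],[0,0,-1.]]))
    print(np.round(T.inv().apply(np.array([x,y,z+.18])-p)*100,2).tolist(),np.round((T.inv()*G).as_rotvec(degrees=True),1).tolist())
E
python3 go.py '0.45 0.05 0.27 2.26; .5795 -.4060 .27 2.26'
```

```text
t 2.10 grasp [0.1754 0.6518 0.2247] yaw 2.879 w 1.000 F [ 1.1 -0.5  0.6] g 0.0 j [-1.46, 0.43, 0.07, 1.61, -0.03, 1.11, -0.07]
[-42.16, -50.98, -4.53] [-0.0, 0.0, 35.4]
[-66.51, -91.64, -4.53] [-0.0, 0.0, 35.4]
```

```bash
python3 -m handwheel '[[[-15,-15,-4.5],[0,0,10],9.4],[[-42,-51,-4.5],[0,0,35.4],5],[[-42,-51,-4.5],[0,0,35.4],5],[[-42,-51,-4.5],[0,0,35.4],5],[[-42,-51,-4.5],[0,0,35.4],5],[[-42,-51,-4.5],[0,0,35.4],5],[[-42,-51,-4.5],[0,0,35.4],5],[[-42,-51,-4.5],[0,0,35.4],5],[[-42,-51,-4.5],[0,0,35.4],4],[[-42,-51,-4.5],[0,0,35.4],4]]'; python3 go.py '.580 -.406 .27 2.2586; .58 -.406 .17 2.2586'
```

```text
time: 3.35
tcp_pos: [0.4334, 0.0829, 0.4482]
ee_rot: [0.426, 0.905, 0.001, 0.0]
contact_force: [0.7, 1.0, -0.0]
width: 0.425
grip_force: 0.0
t 3.35 grasp [0.4335 0.0831 0.2682] yaw 2.261 w 0.425 F [ 0.7  1.  -0. ] g 0.0 j [-0.97, -0.05, 0.62, 2.08, 0.03, 1.1, 0.33]
[-47.04, -19.83, -0.23] [0.1, -0.0, 0.1]
[-47.04, -19.84, 9.77] [0.1, -0.0, 0.1]
```

```bash
python3 -m handwheel '[[[-47,-19.8,-0.2],[0,0,0],4],[[-47,-19.8,-0.2],[0,0,0],4],[[-47,-19.8,-0.2],[0,0,0],4],[[-47,-19.8,-0.2],[0,0,0],4],[[-47,-19.8,-0.2],[0,0,0],4],[[-47,-19.8,-0.2],[0,0,0],4],[[-47,-19.8,-0.2],[0,0,0],4],[[-47,-19.8,-0.2],[0,0,0],4],[[-47,-19.8,-0.2],[0,0,0],4],[[-47,-19.8,-0.2],[0,0,0],4]]'; python3 go.py '.580 -.406 .27 2.2586; .58 -.406 .17 2.2586'
```

```text
time: 4.6
tcp_pos: [0.5793, -0.4039, 0.4492]
ee_rot: [0.427, 0.904, -0.0, -0.0]
contact_force: [-0.3, -0.3, -1.0]
width: 0.422
grip_force: 0.0
t 4.60 grasp [ 0.5791 -0.4039  0.2692] yaw 2.260 w 0.422 F [-0.3 -0.3 -1. ] g 0.0 j [-0.03, 0.57, 0.85, 1.51, -0.44, 1.26, 1.56]
[-0.21, -0.07, -0.08] [-0.0, -0.0, 0.1]
[-0.21, -0.07, 9.92] [-0.0, -0.0, 0.1]
```

```bash
python3 -m handwheel '[[[-0.2,0,3],[0,0,0],4],[[-0.2,0,6],[0,0,0],4],[[-0.2,0,8],[0,0,0],4],[[-0.2,0,9.9],[0,0,0],4],[[-0.2,0,9.9],[0,0,0],1.6],[[-0.2,0,9.9],[0,0,0],1.6],[[-0.2,0,9.9],[0,0,0],1.6]]'; cat > arc.py <<'E'
import sys,numpy as np,subprocess
a,b,n,c=float(sys.argv[1]),float(sys.argv[2]),int(sys.argv[3]),float(sys.argv[4])
print(subprocess.run(['python3','go.py',';'.join(f'{.545+.055*np.cos(t):.4f} {-.3635+.055*np.sin(t):.4f} .17 {t+np.pi}' for t in np.linspace(a,b,n+1)[1:])],capture_output=True,text=True).stdout)
E
python3 arc.py -.883 -1.89 10 0
python3 -c "
from look import *
save('side','s2',(340,110,500,230))"
```

```text
time: 5.48
tcp_pos: [0.5809, -0.4052, 0.3516]
ee_rot: [0.426, 0.905, -0.0, 0.001]
contact_force: [-0.6, 0.2, -0.1]
width: 0.176
grip_force: 0.0
t 5.47 grasp [ 0.5811 -0.4053  0.1716] yaw 2.261 w 0.176 F [-0.6  0.2 -0.1] g 0.0 j [-0.0, 0.65, 0.8, 1.6, -0.51, 1.1, 1.62]
[0.03, -0.67, 0.16] [0.0, 0.1, 5.9]
[0.12, -1.22, 0.16] [0.0, 0.1, 11.7]
[0.25, -1.76, 0.16] [0.0, 0.1, 17.4]
[0.44, -2.28, 0.16] [0.0, 0.1, 23.2]
[0.69, -2.78, 0.16] [0.0, 0.1, 29.0]
[0.98, -3.24, 0.16] [0.0, 0.1, 34.7]
[1.32, -3.68, 0.16] [0.0, 0.1, 40.5]
[1.7, -4.09, 0.16] [0.1, 0.1, 46.3]
[2.12, -4.45, 0.15] [0.1, 0.1, 52.1]
[2.58, -4.77, 0.15] [0.1, 0.0, 57.8]
```

View pics/s2.png

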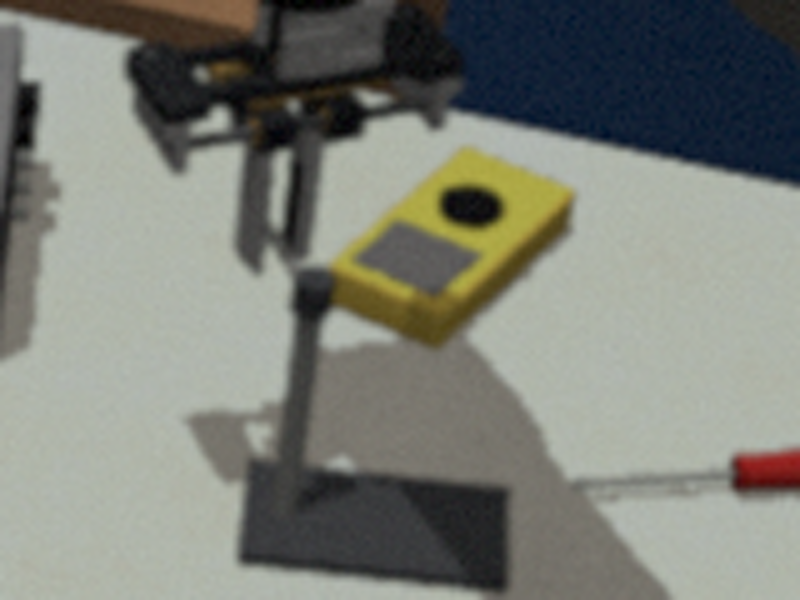

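The two fingers straddle the bar just behind the hub, which sits at (315,290) in the crop. Next I sweep the arc.

```bash
python3 -m handwheel '[[[0,-0.65,0.1],[0,0,5.8],1.6],[[0.1,-1.2,0.1],[0,0,11.6],1.6],[[0.25,-1.75,0.1],[0,0,17.4],1.6],[[0.45,-2.3,0.1],[0,0,23.2],1.6],[[0.7,-2.8,0.1],[0,0,29],1.6],[[1,-3.25,0.1],[0,0,34.7],1.6],[[1.3,-3.7,0.1],[0,0,40.5],1.6],[[1.7,-4.1,0.1],[0,0,46.3],1.6],[[2.1,-4.45,0.1],[0,0,52.1],1.6],[[2.6,-4.8,0.1],[0,0,57.8],1.6]]'; python3 arc.py -1.89 -2.905 10 0
```

```text
time: 6.78
tcp_pos: [0.5273, -0.4157, 0.3503]
ee_rot: [0.811, 0.585, 0.0, 0.001]
contact_force: [1.0, -0.9, -0.3]
width: 0.169
grip_force: 0.8
t 6.78 grasp [ 0.5275 -0.4158  0.1703] yaw 1.249 w 0.169 F [ 1.  -0.9 -0.3] g 0.8 j [-0.11, 0.72, 1.06, 1.71, -0.68, 1.14, 0.83]
[0.03, -0.52, 0.03] [0.1, 0.0, 5.7]
[0.12, -1.06, 0.03] [0.1, 0.0, 11.5]
[0.26, -1.61, 0.03] [0.1, 0.0, 17.3]
[0.45, -2.13, 0.03] [0.1, 0.0, 23.1]
[0.69, -2.63, 0.03] [0.1, 0.0, 28.9]
[0.99, -3.1, 0.02] [0.1, -0.0, 34.7]
[1.33, -3.54, 0.02] [0.1, -0.0, 40.6]
[1.71, -3.96, 0.02] [0.1, -0.0, 46.4]
[2.14, -4.32, 0.02] [0.1, -0.0, 52.2]
[2.59, -4.64, 0.02] [0.1, -0.0, 58.0]
```

```bash
python3 -m handwheel '[[[0,-0.5,0],[0,0,5.8],1.6],[[0.1,-1.05,0],[0,0,11.5],1.6],[[0.25,-1.6,0],[0,0,17.3],1.6],[[0.45,-2.15,0],[0,0,23.1],1.6],[[0.7,-2.65,0],[0,0,28.9],1.6],[[1,-3.1,0],[0,0,34.7],1.6],[[1.35,-3.55,0],[0,0,40.6],1.6],[[1.7,-3.95,0],[0,0,46.4],1.6],[[2.15,-4.3,0],[0,0,52.2],1.6],[[2.6,-4.65,0],[0,0,58],1.6]]'; python3 go.py '.4916 -.3764 .17 .237'
```

```text
time: 8.02
tcp_pos: [0.4913, -0.3764, 0.3502]
ee_rot: [0.993, 0.118, 0.0, 0.0]
contact_force: [1.5, -0.9, 1.1]
width: 0.171
grip_force: 0.8
t 8.03 grasp [ 0.4914 -0.3765  0.1702] yaw 0.237 w 0.171 F [ 1.5 -0.9  1.1] g 0.8 j [-0.28, 0.8, 1.31, 1.83, -0.84, 1.2, -0.03]
[0.03, 0.01, 0.02] [0.1, -0.0, -0.0]
```

```bash
python3 -m handwheel '[[[0,0,0],[0,0,0],1.2],[[0,0,0],[0,0,0],0.6],[[0,0,0],[0,0,0],0.6],[[0,0,0],[0,0,0],0.6],[[0,0,0],[0,0,0],0.6]]'; python3 go.py '.4916 -.3764 .17 .237;.4916 -.3764 .32 .237'
```

```text
time: 8.65
tcp_pos: [0.4912, -0.3765, 0.3499]
ee_rot: [0.993, 0.12, 0.0, 0.0]
contact_force: [0.7, -2.3, 5.7]
width: 0.07
grip_force: 30.0
t 8.65 grasp [ 0.4913 -0.3765  0.1699] yaw 0.240 w 0.070 F [ 0.7 -2.3  5.7] g 30.0 j [-0.28, 0.8, 1.31, 1.83, -0.84, 1.2, -0.02]
[0.04, 0.0, -0.01] [0.0, -0.0, 0.2]
[0.04, 0.01, -15.01] [0.0, -0.0, 0.2]
```

```bash
python3 -m handwheel '[[[0,0,0],[0,0,0],3],[[0,0,0],[0,0,0],3],[[0,0,-5],[0,0,0],3],[[0,0,-10],[0,0,0],3],[[0,0,-12],[0,0,0],6],[[0,0,-12],[0,0,0],7]]'; python3 go.py '.474 -.0165 .22 .31; .474 -.0165 .078 .31'
```

```text
time: 9.4
tcp_pos: [0.4912, -0.3762, 0.4703]
ee_rot: [0.993, 0.12, 0.001, -0.0]
contact_force: [0.3, 0.2, -0.3]
width: 0.498
grip_force: 0.0
t 9.40 grasp [ 0.4915 -0.3762  0.2903] yaw 0.240 w 0.498 F [ 0.3  0.2 -0.3] g 0.0 j [-0.32, 0.63, 1.35, 1.71, -0.63, 1.33, -0.19]
[6.88, -35.35, 7.04] [0.0, -0.1, -4.0]
[6.85, -35.35, 21.24] [0.0, -0.1, -4.0]
```

```bash
python3 -m handwheel '[[[6.8,-35.3,0],[0,0,-4],7],[[6.8,-35.3,0],[0,0,-4],7],[[6.8,-35.3,0],[0,0,-4],7],[[6.8,-35.3,0],[0,0,-4],7],[[6.8,-35.3,0],[0,0,-4],7],[[6.8,-35.3,0],[0,0,-4],7],[[6.8,-35.3,4],[0,0,-4],7],[[6.8,-35.3,7],[0,0,-4],7],[[6.8,-35.3,7],[0,0,-4],7]]'; python3 go.py '.474 -.0165 .078 .31'; cat > h.py <<'E'
from look import *
im1=save('top','h1',(400,220,580,370)); im2=save('side','h2',(350,230,450,305))
a=cv2.imread('pics/h1.png');b=cv2.imread('pics/h2.png'); print(a.shape,b.shape)
cv2.imwrite('pics/h.png',np.hstack([cv2.resize(a,(400,333)),cv2.resize(b,(400,333))]))
E
python3 h.py
```

```text
time: 10.52
tcp_pos: [0.4723, -0.0168, 0.3976]
ee_rot: [0.988, 0.154, -0.003, 0.001]
contact_force: [0.2, -0.5, 1.0]
width: 0.744
grip_force: 0.0
t 10.53 grasp [ 0.4714 -0.0173  0.2176] yaw 0.309 w 0.744 F [ 0.2 -0.5  1. ] g 0.0 j [-1.19, 0.21, 1.26, 2.1, -0.24, 1.0, -1.07]
[0.25, 0.01, 13.96] [0.1, 0.3, -0.0]
(600, 720, 3) (600, 800, 3)
```

View pics/h.png

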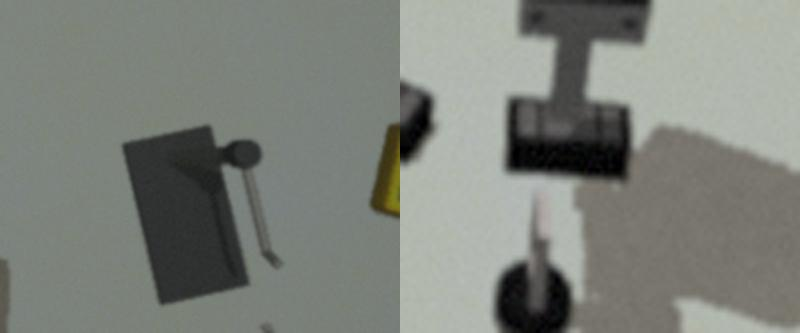

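The hook's bar in the left half, (248,170)-(267,252), is parallel to the plate's edge, so it now points along the foot's long end. Next I grasp the loupe.

```bash
python3 -m handwheel '[[[0.2,0,4],[0,0,0],7],[[0.2,0,8],[0,0,0],7],[[0.2,0,11],[0,0,0],7],[[0.2,0,14],[0,0,0],7],[[0.2,0,14],[0,0,0],7],[[0.2,0,14],[0,0,0],5],[[0.2,0,14],[0,0,0],3.6],[[0.2,0,14],[0,0,0],3.6],[[0.2,0,14],[0,0,0],3.6],[[0.2,0,14],[0,0,0],3.6]]';python3 go.py '.474 -.0165 .078 .31'
python3 -m handwheel '[[[0,0,0],[0,0,0],3.4],[[0,0,0],[0,0,0],3.4],[[0,0,-5],[0,0,0],3.4],[[0,0,-11],[0,0,0],3.4],[[0,0,-17],[0,0,0],3.4],[[0,0,-17],[0,0,0],3.4]]';
python3 - <<'E'
from math import *
for r in(.14,.05):print('%.4f %.4f'%(.545-r*cos(.237),-.3635-r*sin(.237)))
E
python3 go.py '.4089 -.3964 .25 .237; .4089 -.3964 .187 .237'; python3 h.py
```

```text
time: 11.88
tcp_pos: [0.4757, -0.0164, 0.2602]
ee_rot: [0.988, 0.154, 0.0, -0.0]
contact_force: [-1.5, 2.0, 10.5]
width: 0.42
grip_force: 30.0
t 11.88 grasp [ 0.4758 -0.0163  0.0802] yaw 0.310 w 0.420 F [-1.5  2.  10.5] g 30.0 j [-0.85, 0.46, 0.93, 2.21, -0.56, 0.73, -0.79]
[-0.16, -0.04, 0.22] [-0.0, -0.1, -0.0]
time: 12.62
tcp_pos: [0.4761, -0.0161, 0.432]
ee_rot: [0.988, 0.155, 0.002, -0.001]
contact_force: [1.1, 0.5, -3.1]
width: 0.425
grip_force: 30.0
0.4089 -0.3964
0.4964 -0.3752
t 12.62 grasp [ 0.4767 -0.0155  0.252 ] yaw 0.312 w 0.425 F [ 1.1  0.5 -3.1] g 30.0 j [-1.29, 0.13, 1.32, 2.05, -0.15, 1.06, -1.15]
[-18.06, 34.14, 0.05] [-0.1, -0.2, 4.3]
[-18.09, 34.15, 6.35] [-0.1, -0.2, 4.3]
(600, 720, 3) (600, 800, 3)
```

View pics/h2.png

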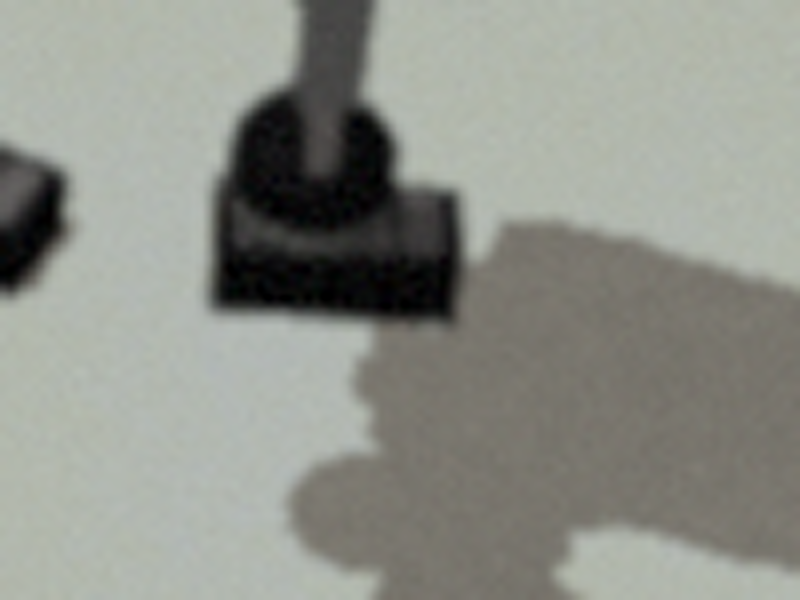

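The loupe is held upright, with its barrel above the pack in the picture. I carry it in front of the hook's tip.

```bash
python3 -m handwheel '[[[-18,34.1,-2],[0,0,4.3],3.4],[[-18,34.1,-2],[0,0,4.3],3.4],[[-18,34.1,-2],[0,0,4.3],3.4],[[-18,34.1,-2],[0,0,4.3],3.4],[[-18,34.1,-2],[0,0,4.3],3.4],[[-18,34.1,-2],[0,0,4.3],3.4],[[-18,34.1,-2],[0,0,4.3],3.4],[[-18,34.1,-2],[0,0,4.3],3.4],[[-18,34.1,-2],[0,0,4.3],3.4]]'; python3 go.py '.4089 -.3964 .196 .237'
```

```text
time: 13.85
tcp_pos: [0.4071, -0.3966, 0.4478]
ee_rot: [0.993, 0.116, -0.001, -0.001]
contact_force: [-0.0, 0.6, -2.4]
width: 0.424
grip_force: 30.0
t 13.85 grasp [ 0.4066 -0.3964  0.2678] yaw 0.232 w 0.424 F [-0.   0.6 -2.4] g 30.0 j [-0.2, 0.37, 1.11, 1.84, -0.36, 1.16, -0.31]
[0.2, 0.03, 7.18] [-0.1, 0.1, -0.3]
```

```bash
python3 -m handwheel '[[[0.2,0,3.5],[0,0,-0.3],3.4],[[0.2,0,7.2],[0,0,-0.3],3.4],[[0.2,0,7.2],[0,0,-0.3],3.4],[[0.2,0,7.2],[0,0,-0.3],3.4]]'; python3 go.py '.4964 -.3752 .196 .237;.4964 -.3752 .174 .237'
python3 - <<'E'
from look import *
save('side','s3',(360,130,460,205)); save('top','t3',(420,250,540,340))
a=cv2.imread('pics/s3.png');b=cv2.imread('pics/t3.png')
cv2.imwrite('pics/st3.png',np.hstack([cv2.resize(a,(400,300)),cv2.resize(b,(400,300))]))
E
```

```text
time: 14.35
tcp_pos: [0.4103, -0.3953, 0.3785]
ee_rot: [0.993, 0.12, 0.0, 0.0]
contact_force: [0.1, -0.3, -1.1]
width: 0.421
grip_force: 30.0
t 14.35 grasp [ 0.4104 -0.3954  0.1985] yaw 0.241 w 0.421 F [ 0.1 -0.3 -1.1] g 30.0 j [-0.13, 0.45, 1.04, 1.91, -0.45, 1.03, -0.23]
[8.84, 0.1, 0.26] [0.0, -0.0, 0.2]
[8.84, 0.1, 2.46] [0.0, -0.0, 0.2]
```

View pics/st3.png

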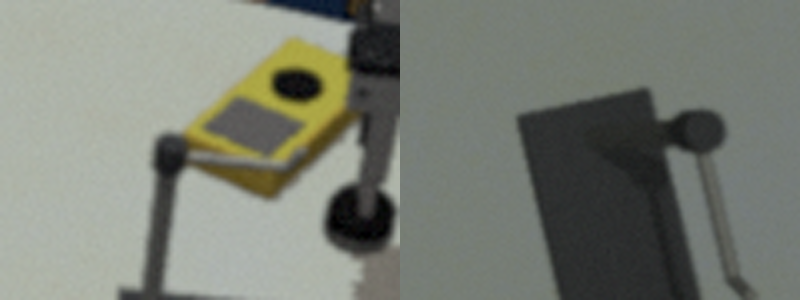

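The hook points at the loupe, with its tip at (300,155) in the left crop and the plate and fingers just right of it. I thread it on slowly and watch the force.

```bash
python3 -m handwheel '[[[1,0,0.2],[0,0,0],3.4],[[2,0,0.2],[0,0,0],3.4],[[3,0,0.2],[0,0,0],3.4],[[4,0.1,0.2],[0,0,0],3.4],[[5,0.1,0.2],[0,0,0],3.4],[[5,0.1,0.2],[0,0,0],3.4]]'; python3 go.py '.4964 -.3752 .196 .237;.4964 -.3752 .174 .237'
```

```text
time: 15.2
tcp_pos: [0.4593, -0.3845, 0.3755]
ee_rot: [0.993, 0.12, -0.0, 0.0]
contact_force: [-0.1, -0.4, -1.3]
width: 0.425
grip_force: 30.0
t 15.20 grasp [ 0.4593 -0.3845  0.1955] yaw 0.241 w 0.425 F [-0.1 -0.4 -1.3] g 30.0 j [-0.15, 0.5, 1.0, 1.85, -0.49, 1.06, -0.28]
[3.82, -0.02, -0.05] [0.0, 0.0, 0.2]
[3.82, -0.02, 2.15] [0.0, 0.0, 0.2]
```

```bash
python3 -m handwheel '[[[1,0,0],[0,0,0],3.4],[[2,0,0],[0,0,0],3.4],[[3,0,0],[0,0,0],3.4],[[3.8,0,0],[0,0,0],3.4],[[3.8,0,0.5],[0,0,0],3.4],[[3.8,0,1],[0,0,0],3.4],[[3.8,0,1.5],[0,0,0],3.4],[[3.8,0,1.8],[0,0,0],3.4],[[3.8,0,1.8],[0,0,0],3.4]]'; python3 go.py '.4964 -.3752 .174 .237'
python3 - <<'E'
from look import *
save('side','s4',(360,130,460,205)); save('top','t4',(420,250,540,340))
a=cv2.imread('pics/s4.png');b=cv2.imread('pics/t4.png')
cv2.imwrite('pics/st4.png',np.hstack([cv2.resize(a,(400,300)),cv2.resize(b,(400,300))]))
E
```

```text
time: 16.32
tcp_pos: [0.4953, -0.3758, 0.3575]
ee_rot: [0.993, 0.12, -0.0, -0.0]
contact_force: [0.1, -0.8, -0.5]
width: 0.427
grip_force: 30.0
t 16.32 grasp [ 0.4953 -0.3758  0.1775] yaw 0.240 w 0.427 F [ 0.1 -0.8 -0.5] g 30.0 j [-0.14, 0.56, 0.97, 1.81, -0.53, 1.05, -0.3]
[0.12, -0.03, 0.35] [-0.0, 0.0, 0.1]
```

View pics/st4.png

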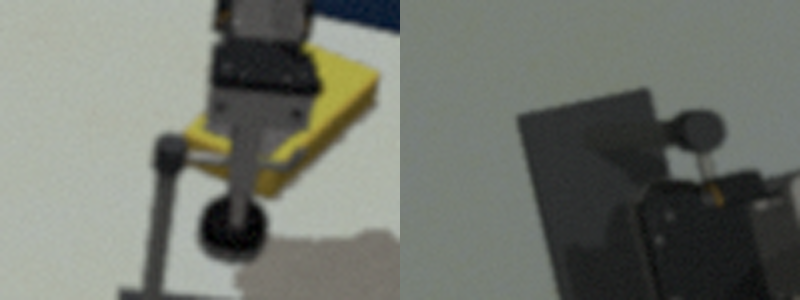

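The hook's bar passes on both sides of the plate, so the loupe is on. I lower it to contact and release.

```bash
python3 -m handwheel '[[[0,0,0.2],[0,0,0],3.4],[[0,0,0.35],[0,0,0],3.4],[[0,0,0.4],[0,0,0],3.4],[[0,0,0.4],[0,0,0],3.4]]'; python3 -m handwheel '[[[0,0,0],[0,0,0],4.6],[[0,0,0],[0,0,0],4.6],[[0,0,0],[0,0,0],5.5],[[0,0,0],[0,0,0],7],[[0,0,0],[0,0,0],7],[[0,0,-3],[0,0,0],7],[[0,0,-7],[0,0,0],7],[[0,0,-12],[0,0,0],7],[[0,0,-12],[0,0,0],7]]'
cat > e.py <<'E'
from fit import *
save('side','s5',(360,130,460,205)); save('top','t5',(420,250,540,340))
a=cv2.imread('pics/s5.png');b=cv2.imread('pics/t5.png')
cv2.imwrite('pics/st5.png',np.hstack([cv2.resize(a,(400,300)),cv2.resize(b,(400,300))]))
for c in('top','side'):
    for d in bot.find_in(c,'pack1')[:5]: print(c,np.round(d['location'],3),round(d['score'],2))
for p in((.495,-.153,.3),(.633,-.124,-.1),(.617,.011,.03)): print('pack',pose('pack1',p,PACK))
E
python3 e.py; python3 go.py '.495 -.153 .25 .3;'
```

```text
time: 16.92
tcp_pos: [0.4955, -0.3759, 0.3539]
ee_rot: [0.993, 0.12, 0.0, 0.0]
contact_force: [-0.9, 1.0, 3.5]
width: 0.426
grip_force: 30.0
time: 18.05
tcp_pos: [0.4955, -0.3766, 0.4769]
ee_rot: [0.993, 0.12, 0.002, 0.001]
contact_force: [-0.2, -0.2, -1.4]
width: 0.748
grip_force: 0.0
top [0.619 0.012 0.03 ] 0.97
top [ 0.496 -0.149  0.032] 0.88
top [ 0.631 -0.122  0.03 ] 0.84
side [0.616 0.024 0.027] 0.83
side [ 0.491 -0.141  0.027] 0.75
side [ 0.631 -0.113  0.028] 0.59
pack ((array([ 0.49640902, -0.15229683,  0.33283114]), np.float64(0.18587139248847961)), ['top', 'side'])
pack ((array([ 0.63253737, -0.12358009, -0.1280066 ]), np.float64(0.22184157371520996)), ['top', 'side'])
pack ((array([0.61681681, 0.00995978, 0.05739371]), np.float64(0.13713113963603973)), ['top', 'side'])
t 18.55 grasp [ 0.4953 -0.3758  0.2933] yaw 0.240 w 0.747 F [-0.2  0.6  0.2] g 0.0 j [-0.22, 0.45, 1.07, 1.69, -0.42, 1.25, -0.39]
[5.25, -21.65, 4.33] [-0.0, 0.0, -3.5]
```

View pics/st5.png

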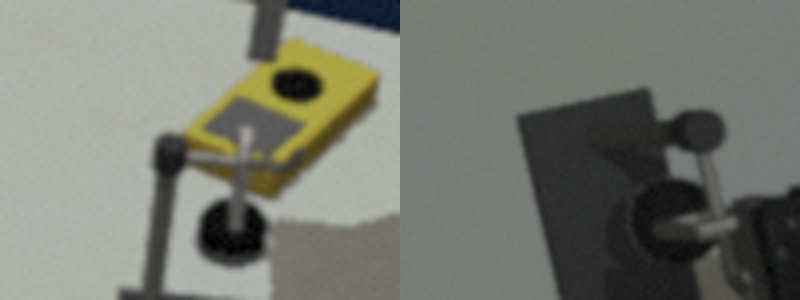

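The loupe hangs on the bar, with its barrel below and the gripper clear. Now the first pack.

```bash
python3 -m handwheel '[[[5.3,-21.6,0],[0,0,-4],7],[[5.3,-21.6,0],[0,0,-4],7],[[5.3,-21.6,0],[0,0,-4],7],[[5.3,-21.6,0],[0,0,-4],7],[[5.3,-21.6,6],[0,0,-4],7],[[5.3,-21.6,12],[0,0,-4],7],[[5.3,-21.6,17],[0,0,-4],7],[[5.3,-21.6,17],[0,0,-4],7],[[5.3,-21.6,17],[0,0,-4],7]]'; python3 go.py '.496 -.1525 .024 .31;'
```

```text
time: 19.68
tcp_pos: [0.4961, -0.1541, 0.3053]
ee_rot: [0.988, 0.154, 0.001, 0.0]
contact_force: [-0.7, -0.6, -0.1]
width: 0.747
grip_force: 0.0
t 19.68 grasp [ 0.4963 -0.1542  0.1253] yaw 0.309 w 0.747 F [-0.7 -0.6 -0.1] g 0.0 j [-0.59, 0.45, 0.97, 2.09, -0.5, 0.85, -0.58]
[0.03, -0.16, 10.13] [0.1, -0.1, -0.1]
```

```bash
python3 -m handwheel '[[[0,-0.1,4],[0,0,0],7],[[0,-0.1,7],[0,0,0],7],[[0,-0.1,9],[0,0,0],7],[[0,-0.1,10.1],[0,0,0],7],[[0,-0.1,10.1],[0,0,0],5],[[0,-0.1,10.1],[0,0,0],3.6],[[0,-0.1,10.1],[0,0,0],3.6],[[0,-0.1,10.1],[0,0,0],3.6],[[0,-0.1,10.1],[0,0,0],3.6]]'; python3 go.py;  python3 -m handwheel '[[[0,0,0],[0,0,0],3.4],[[0,0,-6],[0,0,0],3.4],[[0,0,-12],[0,0,0],3.4],[[0,0,-18],[0,0,0],3.4],[[0,0,-22],[0,0,0],3.4],[[0,0,-22],[0,0,0],3.4]]'
cat > bin.py <<'E'
import sys,subprocess
from math import *
B=(.556,.3607,.342)
print(subprocess.run(['python3','go.py',';'.join(f'{B[0]+x*cos(B[2])-y*sin(B[2]):.4f} {B[1]+x*sin(B[2])+y*cos(B[2]):.4f} {z} {B[2]+w}' for x,y,z,w in (map(float,a.split()) for a in sys.argv[1].split(';')))],capture_output=True,text=True).stdout)
E
python3 bin.py '-.048 0 .245 0; -.048 0 .155 0'
```

```text
time: 20.8
tcp_pos: [0.4956, -0.1524, 0.2033]
ee_rot: [0.988, 0.154, 0.0, -0.0]
contact_force: [-1.2, 1.5, 10.3]
width: 0.424
grip_force: 30.0
t 20.80 grasp [ 0.4957 -0.1524  0.0233] yaw 0.310 w 0.424 F [-1.2  1.5 10.3] g 30.0 j [-0.43, 0.6, 0.78, 2.14, -0.69, 0.67, -0.44]
time: 21.55
tcp_pos: [0.4957, -0.1528, 0.4249]
ee_rot: [0.988, 0.154, 0.002, -0.0]
contact_force: [0.2, 0.9, -1.6]
width: 0.425
grip_force: 30.0
t 21.55 grasp [ 0.4965 -0.1526  0.2449] yaw 0.310 w 0.425 F [ 0.2  0.9 -1.6] g 30.0 j [-0.8, 0.28, 1.17, 1.97, -0.3, 1.07, -0.75]
[16.61, -46.91, 0.06] [0.0, -0.3, -1.8]
[16.57, -46.91, 9.06] [0.0, -0.3, -1.8]
```

```bash
python3 -m handwheel '[[[0,-10,0],[0,0,0],3.4],[[16,-46.9,0],[0,0,-1.8],3.4],[[16,-46.9,0],[0,0,-1.8],3.4],[[16,-46.9,0],[0,0,-1.8],3.4],[[16,-46.9,0],[0,0,-1.8],3.4],[[16,-46.9,0],[0,0,-1.8],3.4],[[16,-46.9,0],[0,0,-1.8],3.4],[[16,-46.9,0],[0,0,-1.8],3.4],[[16,-46.9,0],[0,0,-1.8],3.4],[[16,-46.9,0],[0,0,-1.8],3.4]]';python3 bin.py '-.048 0 .245 0; -.048 0 .155 0'
python3 - <<'E'
from look import *
save('top','t6',(60,230,220,350))
E
```

```text
time: 22.8
tcp_pos: [0.5046, 0.3434, 0.4213]
ee_rot: [0.985, 0.17, -0.001, 0.001]
contact_force: [0.7, -0.7, -1.6]
width: 0.424
grip_force: 30.0
t 22.80 grasp [0.5044 0.343  0.2413] yaw 0.342 w 0.424 F [ 0.7 -0.7 -1.6] g 30.0 j [-1.46, 0.48, 1.05, 1.78, -0.46, 1.15, -1.5]
[0.63, 0.1, -0.37] [0.1, 0.1, 0.0]
[0.64, 0.08, 8.63] [0.1, 0.1, 0.0]
```

View pics/t6.png

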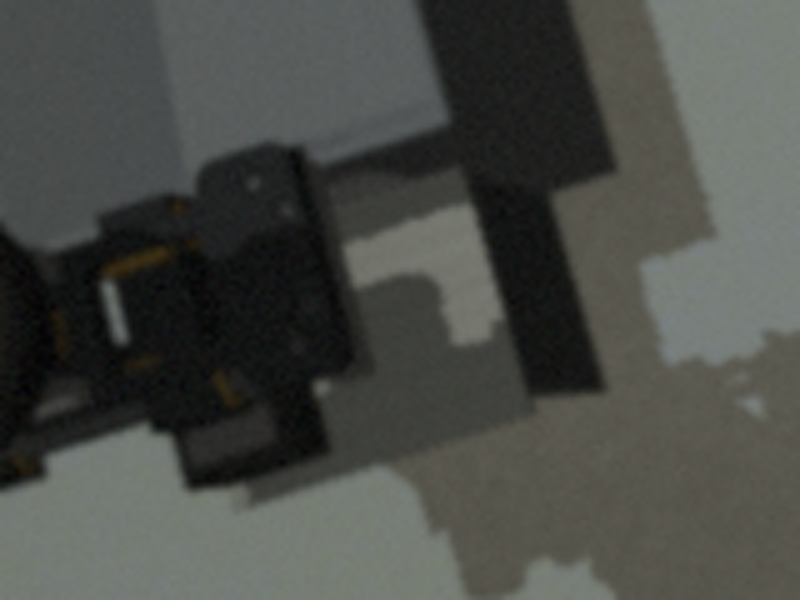

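The pack is over the ledge with its rear end visible near (230,450), aligned with the ledge. I lower it, release, and watch the force.

```bash
python3 -m handwheel '[[[0.3,0.1,3],[0,0,0],3.4],[[0.3,0.1,6],[0,0,0],3.4],[[0.3,0.1,7.5],[0,0,0],3.4],[[0.3,0.1,8.1],[0,0,0],3.4],[[0.3,0.1,8.1],[0,0,0],3.4],[[0.3,0.1,8.1],[0,0,0],3.4]]';python3 bin.py '-.050 0 .155 0'
```

```text
time: 23.6
tcp_pos: [0.5082, 0.343, 0.3425]
ee_rot: [0.986, 0.17, 0.0, -0.0]
contact_force: [0.1, 1.0, -0.9]
width: 0.422
grip_force: 30.0
t 23.60 grasp [0.5084 0.3431 0.1625] yaw 0.341 w 0.422 F [ 0.1  1.  -0.9] g 30.0 j [-1.39, 0.57, 0.97, 1.85, -0.55, 1.02, -1.43]
[0.09, -0.06, 0.75] [-0.0, -0.1, -0.1]
```

```bash
python3 -m handwheel '[[[0,0,0.4],[0,0,0],3.4],[[0,0,0.8],[0,0,0],3.4],[[0,0,0.8],[0,0,0],3.4],[[0,0,0.8],[0,0,0],3.4]]'; python3 -m handwheel '[[[0,0,0],[0,0,0],5],[[0,0,0],[0,0,0],5.6],[[0,0,0],[0,0,0],5.6],[[0,0,-3],[0,0,0],5.6],[[0,0,-7],[0,0,0],5.6],[[-3,0,-7],[0,0,0],1],[[-8,0,-7],[0,0,0],0],[[-8,0,-7],[0,0,0],0],[[-8,0,-7],[0,0,0],0],[[-8,0,-7],[0,0,0],0]]'; python3 bin.py '-.12 0 .165 0'
cat > pk.py <<'E'
from fit import *
import sys
n=sys.argv[1]; save('top','tp'+n,(60,230,220,350)); save('side','sp'+n,(270,330,370,405))
a=cv2.imread(f'pics/tp{n}.png');b=cv2.imread(f'pics/sp{n}.png')
cv2.imwrite(f'pics/p{n}.png',np.hstack([cv2.resize(a,(400,300)),cv2.resize(b,(400,300))]))
for c in('top','side'):
    for d in bot.find_in(c,'pack1')[:5]: print(c,np.round(d['location'],3),round(d['score'],2))
E
python3 pk.py 1
```

```text
time: 24.1
tcp_pos: [0.508, 0.343, 0.3336]
ee_rot: [0.986, 0.17, -0.0, 0.0]
contact_force: [-0.3, 0.3, 0.2]
width: 0.423
grip_force: 30.0
time: 25.35
tcp_pos: [0.4334, 0.3164, 0.4038]
ee_rot: [0.986, 0.169, 0.0, 0.0]
contact_force: [-1.1, 0.6, -1.2]
width: 0.099
grip_force: 0.0
t 25.35 grasp [0.4335 0.3163 0.2238] yaw 0.340 w 0.099 F [-1.1  0.6 -1.2] g 0.0 j [-1.65, 0.37, 1.14, 1.96, -0.38, 1.05, -1.58]
[1.03, -0.07, 5.88] [0.0, -0.0, -0.1]

top [0.516 0.337 0.161] 0.91
top [ 0.631 -0.125  0.03 ] 0.78
top [0.617 0.014 0.029] 0.59
side [0.503 0.35  0.16 ] 0.8
side [0.621 0.029 0.029] 0.69
side [ 0.658 -0.109  0.022] 0.66
```

View pics/p1.png

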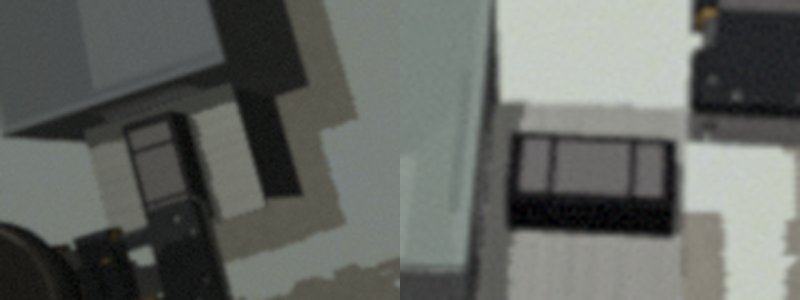

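The pack lies straight and centred on the ledge, front end close to the wall. I tilt the tool so the closed fingertips lead, then lower them behind the pack.

```bash
python3 -m handwheel '[[[-3,0,0],[0,10,0],0],[[-5.6,0,0],[0,20,0],0],[[-5.6,0,0],[0,20,0],0],[[-5.6,0,3],[0,20,0],0],[[-5.6,0,6],[0,20,0],0],[[-5.6,0,7.7],[0,20,0],0],[[-5.6,0,7.7],[0,20,0],0],[[-5.6,0,7.7],[0,20,0],0]]'
cat > tip.py <<'E'
from look import *
from math import *
o=bot.observe(); M=R.from_quat(o['ee_rot']).as_matrix(); t=o['tcp_pos']+.199*M[:,2]; d=t-[.556,.3607,0]; c,s=cos(.342),sin(.342)
fx=t+.008*M[:,0]; e=fx-[.556,.3607,0]
print('tip box x %.4f y %.4f z %.4f'%(c*d[0]+s*d[1],-s*d[0]+c*d[1],d[2]),'front corner x %.4f z %.4f'%(c*e[0]+s*e[1],e[2]),'w',o['width'],'F',np.round(o['contact_force'],1),'tilt',degrees(acos(-M[2,2])))
a=M.T@np.array([c,s,0]); b=M.T@np.array([0,0,1.]); print('box +x in tool',np.round(a,3),'up',np.round(b,3), 'box y',np.round(M.T@np.array([-s,c,0]),3))
E
python3 tip.py
```

```text
time: 26.55
tcp_pos: [0.3804, 0.2974, 0.3273]
ee_rot: [0.971, 0.167, 0.171, -0.029]
contact_force: [-0.3, -0.2, -0.5]
width: 0.004
grip_force: 0.0
tip box x -0.1185 y -0.0008 z 0.1404 front corner x -0.1110 z 0.1431 w 0.0036597386029039213 F [-0.3 -0.2 -0.5] tilt 20.035804728617073
box +x in tool [ 0.939 -0.002  0.343] up [ 0.343 -0.    -0.939] box y [-0.002 -1.    -0.001]
```

```bash
python3 -m handwheel '[[[0.94,0,0.34],[0,0,0],0],[[1.88,0,0.69],[0,0,0],0],[[2.8,0,1.03],[0,0,0],0],[[3.75,0,1.37],[0,0,0],0],[[4.7,0,1.7],[0,0,0],0],[[5.6,0,2.05],[0,0,0],0],[[6.6,0,2.4],[0,0,0],0],[[7.5,0,2.75],[0,0,0],0],[[8.45,0,3.1],[0,0,0],0],[[8.45,0,3.1],[0,0,0],0]]'; python3 tip.py
```

```text
time: 27.8
tcp_pos: [0.4654, 0.3277, 0.3264]
ee_rot: [0.971, 0.167, 0.171, -0.029]
contact_force: [0.3, -0.5, 0.2]
width: 0.004
grip_force: 0.0
tip box x -0.0283 y -0.0009 z 0.1395 front corner x -0.0207 z 0.1422 w 0.004288130051599976 F [ 0.3 -0.5  0.2] tilt 20.02664963230356
box +x in tool [ 0.94  -0.002  0.342] up [ 0.342  0.    -0.94 ] box y [-0.001 -1.    -0.001]
```

```bash
python3 -m handwheel '[[[0.7,0,0.25],[0,0,0],0],[[1.4,0,0.5],[0,0,0],0],[[2.1,0,0.77],[0,0,0],0],[[2.5,0,0.91],[0,0,0],0],[[2.5,0,0.91],[0,0,0],0],[[2.5,0,0.91],[0,0,0],0]]'; python3 tip.py;  python3 pk.py 2
```

```text
time: 28.55
tcp_pos: [0.4896, 0.3365, 0.3263]
ee_rot: [0.971, 0.167, 0.171, -0.029]
contact_force: [-0.4, 0.7, 0.0]
width: 0.007
grip_force: 0.0
tip box x -0.0027 y -0.0006 z 0.1393 front corner x 0.0048 z 0.1420 w 0.007334653515953396 F [-0.4  0.7  0. ] tilt 19.98361191877782
box +x in tool [ 0.94  -0.001  0.342] up [ 0.342  0.    -0.94 ] box y [-0.001 -1.    -0.   ]
top [0.619 0.013 0.029] 0.86
top [ 0.632 -0.122  0.03 ] 0.86
side [0.65  0.017 0.034] 0.68
side [ 0.666 -0.108  0.019] 0.48
```

View pics/p2.png

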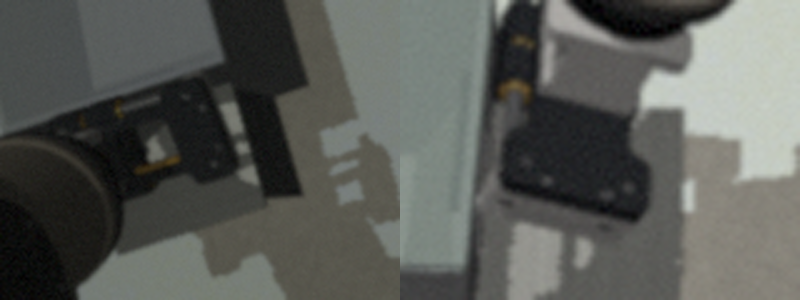

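The ledge under the gripper looks clear and the pack isn't detected outside. I give a small extra push, retreat and verify with the networks.

```bash
python3 -m handwheel '[[[0.5,0,0.17],[0,0,0],0],[[0.5,0,0.17],[0,0,0],0],[[-2.8,0,-1],[0,0,0],0],[[-6,0,-4],[0,0,0],0],[[-6,0,-10],[0,0,0],0],[[-6,0,-14],[0,-10,0],2],[[-6,0,-14],[0,-20,0],7],[[-6,0,-14],[0,-20,0],7]]'
cat > st.py <<'E'
from fit import *
for c in('top','side'):
    bot.snapshot(c)
    for t in('pack1','flap','loupe','hook','bin'):
        for d in bot.find_in(c,t)[:4]:
            print(c,t,np.round(d['location'],3),round(d['score'],2))
            if t=='pack1' and c=='top': 
                l=d['location']
                if l[1]<.25: print('   ',pose('pack1',(l[0],l[1],0),PACK))
E
python3 st.py; python3 go.py '.617 .0105 .25 .04; .617 .0105 .023 .04'
```

```text
time: 29.75
tcp_pos: [0.3916, 0.3025, 0.4382]
ee_rot: [0.985, 0.17, 0.0, -0.001]
contact_force: [0.2, -0.7, -0.5]
width: 0.282
grip_force: 0.0
top pack1 [ 0.63  -0.125  0.03 ] 0.76
    ((array([ 0.63179098, -0.12367335, -0.16363455]), np.float64(0.18980169296264648)), ['top'])
top pack1 [0.619 0.011 0.03 ] 0.62
    ((array([ 0.62045974,  0.00953028, -0.061125  ]), np.float64(6.185229778289795)), ['top', 'side'])
top flap [0.659 0.378 0.211] 0.21
top loupe [ 0.493 -0.366  0.125] 0.86
top hook [ 0.531 -0.367  0.174] 0.55
top bin [0.661 0.376 0.206] 0.56
side pack1 [ 0.628 -0.112  0.027] 0.91
side pack1 [0.616 0.02  0.032] 0.58
side flap [0.654 0.446 0.198] 0.22
side bin [0.651 0.445 0.197] 0.6
side bin [ 0.629 -0.108  0.03 ] 0.51
t 30.55 grasp [0.3915 0.3017 0.2574] yaw 0.341 w 0.745 F [-0.1  0.1  0.8] g 0.0 j [-1.82, 0.16, 1.17, 2.01, -0.17, 1.08, -1.81]
[11.52, 34.99, 0.74] [-0.0, -0.0, 17.2]
[11.51, 34.99, 23.44] [-0.0, -0.0, 17.2]
```

```bash
python3 -m handwheel '[[[4,10,0],[0,0,5],7],[[11.5,35,0],[0,0,17],7],[[11.5,35,0],[0,0,17],7],[[11.5,35,0],[0,0,17],7],[[11.5,35,0],[0,0,17],7],[[11.5,35,0],[0,0,17],7],[[11.5,35,5],[0,0,17],7],[[11.5,35,10],[0,0,17],7],[[11.5,35,13],[0,0,17],7],[[11.5,35,13],[0,0,17],7]]'; python3 - <<'E'
from fit import *
for c in('top','side'): bot.snapshot(c)
for c in('top','side'): print(pose('pack1',(.6175,.011,.04),PACK,(c,)))
E
python3 go.py '.6175 .011 .023 .04'
```

```text
time: 31.8
tcp_pos: [0.6164, 0.0103, 0.3058]
ee_rot: [1.0, 0.022, -0.002, 0.001]
contact_force: [0.3, -0.2, 1.2]
width: 0.74
grip_force: 0.0
((array([ 0.6175,  0.011 , -0.46  ]), np.float64(0.0)), [])
((array([0.61487591, 0.00910469, 0.02924488]), np.float64(0.1414141207933426)), ['side'])
t 32.00 grasp [0.6177 0.0104 0.129 ] yaw 0.045 w 0.745 F [-0.6  0.3 -0.6] g 0.0 j [-0.77, 0.6, 0.91, 1.86, -0.58, 0.96, -1.13]
[-0.01, -0.06, 10.6] [-0.0, -0.1, 0.3]
```

```bash
python3 -m handwheel '[[[-0.1,0,4],[0,0,0],7],[[-0.1,0,7],[0,0,0],7],[[-0.1,0,9],[0,0,0],7],[[-0.1,0,10.6],[0,0,0],7],[[-0.1,0,10.6],[0,0,0],7],[[-0.1,0,10.6],[0,0,0],5],[[-0.1,0,10.6],[0,0,0],3.6],[[-0.1,0,10.6],[0,0,0],3.6],[[-0.1,0,10.6],[0,0,0],3.6],[[-0.1,0,10.6],[0,0,0],3.6]]'; python3 go.py;  python3 -m handwheel '[[[0,0,0],[0,0,0],3.4],[[0,0,-6],[0,0,0],3.4],[[0,0,-12],[0,0,0],3.4],[[-4,0,-18],[0,0,0],3.4],[[-8,0,-22],[0,0,0],3.4],[[-8,0,-22],[0,0,0],3.4]]'
python3 bin.py '-.054 0 .245 0; -.050 0 .155 0'
```

```text
time: 33.25
tcp_pos: [0.616, 0.0103, 0.2018]
ee_rot: [1.0, 0.022, 0.0, -0.0]
contact_force: [-1.5, 1.0, 5.9]
width: 0.425
grip_force: 30.0
t 33.25 grasp [0.6161 0.0103 0.0218] yaw 0.044 w 0.425 F [-1.5  1.   5.9] g 30.0 j [-0.68, 0.73, 0.78, 1.92, -0.71, 0.79, -1.03]
time: 34.0
tcp_pos: [0.5345, 0.0065, 0.4236]
ee_rot: [1.0, 0.023, 0.001, -0.002]
contact_force: [0.4, -0.1, -1.4]
width: 0.42
grip_force: 30.0
t 34.00 grasp [0.5349 0.0072 0.2436] yaw 0.045 w 0.420 F [ 0.4 -0.1 -1.4] g 30.0 j [-1.06, 0.33, 1.15, 1.94, -0.34, 1.09, -1.29]
[-1.42, -33.71, -0.01] [-0.2, -0.2, -17.0]
[-1.06, -33.79, 9.0] [-0.2, -0.2, -17.0]
```

```bash
python3 -m handwheel '[[[-1.5,-12,0],[0,0,-5],3.4],[[-1.5,-33.7,0],[0,0,-17],3.4],[[-1.5,-33.7,0],[0,0,-17],3.4],[[-1.5,-33.7,0],[0,0,-17],3.4],[[-1.5,-33.7,0],[0,0,-17],3.4],[[-1.5,-33.7,0],[0,0,-17],3.4],[[-1.5,-33.7,0],[0,0,-17],3.4],[[-1.5,-33.7,0],[0,0,-17],3.4]]';python3 bin.py '-.050 0 .162 0'
```

```text
time: 35.0
tcp_pos: [0.5066, 0.3413, 0.421]
ee_rot: [0.986, 0.169, -0.0, 0.0]
contact_force: [-0.1, -0.2, -1.9]
width: 0.421
grip_force: 30.0
t 35.00 grasp [0.5065 0.3411 0.241 ] yaw 0.339 w 0.421 F [-0.1 -0.2 -1.9] g 30.0 j [-1.42, 0.46, 0.99, 1.78, -0.42, 1.14, -1.54]
[0.31, -0.17, 7.9] [0.1, 0.0, -0.2]
```

```bash
python3 -m handwheel '[[[0.3,-0.1,3],[0,0,0],3.4],[[0.3,-0.1,6],[0,0,0],3.4],[[0.3,-0.1,7.5],[0,0,0],3.4],[[0.3,-0.1,8.1],[0,0,0],3.4],[[0.3,-0.1,8.1],[0,0,0],3.4],[[0.3,-0.1,8.1],[0,0,0],3.4]]';python3 bin.py '-.050 0 .153 0'
```

```text
time: 35.75
tcp_pos: [0.5088, 0.3447, 0.3413]
ee_rot: [0.986, 0.17, 0.0, -0.0]
contact_force: [-0.6, 0.3, -2.2]
width: 0.424
grip_force: 30.0
t 35.75 grasp [0.509  0.3448 0.1613] yaw 0.341 w 0.424 F [-0.6  0.3 -2.2] g 30.0 j [-1.36, 0.54, 0.91, 1.84, -0.51, 1.0, -1.47]
[-0.02, 0.08, 0.83] [-0.0, -0.1, -0.1]
```

```bash
python3 -m handwheel '[[[0,0.1,0.4],[0,0,0],3.4],[[0,0.1,0.8],[0,0,0],3.4],[[0,0.1,0.8],[0,0,0],3.4],[[0,0.1,0.8],[0,0,0],3.4]]'; python3 -m handwheel '[[[0,0,0],[0,0,0],5],[[0,0,0],[0,0,0],5.6],[[0,0,0],[0,0,0],5.6],[[0,0,-3],[0,0,0],5.6],[[0,0,-7],[0,0,0],5.6],[[-3,0,-7],[0,0,0],1],[[-8,0,-7],[0,0,0],0],[[-8,0,-7],[0,0,0],0],[[-8,0,-7],[0,0,0],0],[[-8,0,-7],[0,0,0],0]]'; python3 bin.py '-.13 0 .224 0'; python3 - <<'E'
from fit import *
L=[P+[0,0,.13] for P in PACK]
for c in('top','side'): bot.snapshot(c)
(x,f),u=pose('pack1',(.509,.345,.34),L,zc=.145); d=x[:2]-[.556,.3607]; c,s=np.cos(.342),np.sin(.342)
print('pack in box frame',c*d[0]+s*d[1],-s*d[0]+c*d[1],x[2]-.342,f,u)
E
```

```text
time: 36.25
tcp_pos: [0.5089, 0.3438, 0.3324]
ee_rot: [0.985, 0.17, -0.0, 0.0]
contact_force: [0.2, -0.3, -2.3]
width: 0.422
grip_force: 30.0
time: 37.5
tcp_pos: [0.4342, 0.3171, 0.4026]
ee_rot: [0.986, 0.169, 0.0, 0.0]
contact_force: [-0.1, 0.6, -0.7]
width: 0.1
grip_force: 0.0
t 37.50 grasp [0.4344 0.3171 0.2226] yaw 0.340 w 0.100 F [-0.1  0.6 -0.7] g 0.0 j [-1.6, 0.33, 1.06, 1.96, -0.34, 1.04, -1.63]
[-0.07, -0.02, -0.14] [0.0, -0.0, -0.1]

pack in box frame -0.050598101293510334 -0.0009596080802144295 0.05134712242144612 0.5126141309738159 ['top', 'side']
```

Same position as with the first pack, so I repeat the tilt-and-push.

```bash
python3 -m handwheel '[[[-3,0,0],[0,10,0],0],[[-5.6,0,0],[0,20,0],0],[[-5.6,0,0],[0,20,0],0],[[-5.6,0,3],[0,20,0],0],[[-5.6,0,6],[0,20,0],0],[[-5.6,0,7.6],[0,20,0],0],[[-5.6,0,7.6],[0,20,0],0],[[-5.6,0,7.6],[0,20,0],0]]'; python3 tip.py
```

```text
time: 38.7
tcp_pos: [0.3813, 0.2981, 0.3271]
ee_rot: [0.971, 0.167, 0.171, -0.029]
contact_force: [0.5, 0.2, -0.4]
width: 0.005
grip_force: 0.0
tip box x -0.1174 y -0.0005 z 0.1401 front corner x -0.1099 z 0.1429 w 0.004606968518060284 F [ 0.5  0.2 -0.4] tilt 20.03538451636084
box +x in tool [ 0.939 -0.002  0.343] up [ 0.343  0.    -0.939] box y [-0.002 -1.    -0.001]
```

```bash
python3 -m handwheel '[[[0.94,0,0.34],[0,0,0],0],[[1.88,0,0.69],[0,0,0],0],[[2.8,0,1.03],[0,0,0],0],[[3.75,0,1.37],[0,0,0],0],[[4.7,0,1.7],[0,0,0],0],[[5.6,0,2.05],[0,0,0],0],[[6.6,0,2.4],[0,0,0],0],[[7.5,0,2.75],[0,0,0],0],[[8.45,0,3.1],[0,0,0],0],[[8.45,0,3.1],[0,0,0],0]]'; python3 tip.py
```

```text
time: 39.95
tcp_pos: [0.4663, 0.3284, 0.3263]
ee_rot: [0.971, 0.167, 0.171, -0.029]
contact_force: [0.8, 0.0, 0.0]
width: 0.004
grip_force: 0.0
tip box x -0.0271 y -0.0006 z 0.1393 front corner x -0.0196 z 0.1420 w 0.004025050743996074 F [0.8 0.  0. ] tilt 20.033080489007645
box +x in tool [ 0.939 -0.002  0.343] up [ 0.343  0.    -0.939] box y [-0.001 -1.    -0.001]
```

```bash
python3 -m handwheel '[[[0.7,0,0.25],[0,0,0],0],[[1.4,0,0.5],[0,0,0],0],[[2.1,0,0.77],[0,0,0],0],[[2.9,0,1.05],[0,0,0],0],[[2.9,0,1.05],[0,0,0],0],[[2.9,0,1.05],[0,0,0],0]]'; python3 tip.py; python3 -m handwheel '[[[-3.3,0,-1.2],[0,0,0],0],[[-6.5,0,-4.2],[0,0,0],0],[[-6.5,0,-10],[0,0,0],0],[[-6.5,0,-14],[0,-10,0],2],[[-6.5,0,-14],[0,-20,0],7],[[-6.5,0,-14],[0,-20,0],7]]'; python3 st.py;  python3 go.py '.632 -.1238 .25 -.13; .632 -.1238 .022 -.13'
```

```text
time: 40.7
tcp_pos: [0.4945, 0.3385, 0.3261]
ee_rot: [0.971, 0.167, 0.171, -0.029]
contact_force: [-0.8, -0.3, 0.7]
width: 0.009
grip_force: 0.2
tip box x 0.0026 y -0.0004 z 0.1391 front corner x 0.0102 z 0.1418 w 0.008663021858861296 F [-0.8 -0.3  0.7] tilt 19.97830764797618
box +x in tool [ 0.94  -0.001  0.342] up [ 0.342  0.    -0.94 ] box y [-0.001 -1.    -0.001]
time: 41.45
tcp_pos: [0.3919, 0.303, 0.4362]
ee_rot: [0.985, 0.17, 0.0, -0.001]
contact_force: [0.3, 0.3, -0.5]
width: 0.284
grip_force: 0.0
top pack1 [ 0.636 -0.185  0.031] 0.68
    ((array([ 0.64234283, -0.1723335 ,  0.37212481]), np.float64(5.940577507019043)), ['top', 'side'])
top pack1 [0.658 0.376 0.211] 0.33
top flap [0.772 0.094 0.003] 0.54
top flap [ 0.532 -0.368  0.174] 0.22
top loupe [ 0.495 -0.368  0.126] 0.86
top hook [ 0.534 -0.369  0.173] 0.72
side pack1 [ 0.63  -0.17   0.027] 0.57
side flap [0.653 0.444 0.193] 0.34
side flap [ 0.632 -0.173  0.028] 0.25
t 42.15 grasp [0.392  0.3022 0.2556] yaw 0.341 w 0.743 F [ 0.3  0.1 -0.3] g 0.0 j [-1.82, 0.17, 1.17, 2.01, -0.17, 1.08, -1.8]
[8.38, 48.18, 0.56] [0.0, -0.0, 27.0]
[8.37, 48.18, 23.36] [0.0, -0.0, 27.0]
```

The last pack was knocked aside to about (0.637,-0.186). I refit its pose.

```bash
python3 - <<'E'
from fit import *
for c in('top','side'):
    bot.snapshot(c)
    for d in bot.masks_of(c,'pack1'):
        q=d['pixels'].astype(np.uint8); v,u=np.nonzero(q)
        print(c,round(d['score'],2),len(u),u.mean(),v.mean(),cv2.minAreaRect(np.c_[u,v].astype(np.float32)))
        if 250<len(u)<1500 and np.hypot(*(proj(c,[[.637,-.185,.02]])[0]-[u.mean(),v.mean()]))<15:
            m={c:cv2.GaussianBlur(q.astype(np.float32),(5,5),1)}
            for w in (-.9,0,.9): print('  fit',fit(m,(.637,-.186,w),PACK))
E
python3 go.py '.637 -.187 .25 0'
```

```text
top 0.97 806 397.5545905707196 247.91935483870967 ((397.469482421875, 247.77438354492188), (20.540266036987305, 39.865787506103516), 6.34019136428833)
  fit (array([ 0.63450522, -0.18489949, -0.1231625 ]), np.float64(0.08188585937023163))
  fit (array([ 0.63478513, -0.18516606, -0.13046743]), np.float64(0.08436724543571472))
  fit (array([ 0.6342275 , -0.18437926, -0.10992844]), np.float64(0.08560793846845627))
side 0.89 489 347.758691206544 238.98977505112475 ((347.9310302734375, 239.1724090576172), (30.82542610168457, 17.08397102355957), 21.801406860351562)
  fit (array([ 0.63391172, -0.18607731, -0.20392945]), np.float64(0.14723926782608032))
  fit (array([ 0.63383061, -0.18689515, -0.17934956]), np.float64(0.15132924914360046))
  fit (array([ 0.63738797, -0.18859556, -0.10871997]), np.float64(0.1532411277294159))
t 42.35 grasp [0.3919 0.3023 0.2556] yaw 0.341 w 0.739 F [-0.3  0.4 -0. ] g 0.0 j [-1.82, 0.17, 1.17, 2.01, -0.17, 1.08, -1.8]
[6.73, 54.31, 0.56] [0.0, -0.0, 19.5]
```

```bash
python3 -m handwheel '[[[3,10,0],[0,0,5],7],[[6.5,54,0],[0,0,27],7],[[6.5,54,0],[0,0,27],7],[[6.5,54,0],[0,0,27],7],[[6.5,54,0],[0,0,27],7],[[6.5,54,0],[0,0,27],7],[[6.5,54,0],[0,0,27],7],[[6.5,54,0],[0,0,27],7],[[6.5,54,0],[0,0,27],7],[[6.5,54,0],[0,0,27],7]]';python3 go.py '.6345 -.185 .13 -.13'
```

```text
time: 43.6
tcp_pos: [0.6335, -0.1903, 0.4353]
ee_rot: [0.998, -0.068, -0.0, 0.001]
contact_force: [-0.5, 0.3, -0.9]
width: 0.745
grip_force: 0.0
t 43.60 grasp [ 0.6334 -0.1908  0.2553] yaw -0.137 w 0.745 F [-0.5  0.3 -0.9] g 0.0 j [-0.48, 0.55, 1.0, 1.64, -0.49, 1.22, -1.08]
[0.03, -0.57, 12.53] [0.1, 0.0, -0.4]
```

```bash
python3 -m handwheel '[[[0,-0.3,5],[0,0,-0.4],7],[[0,-0.5,10],[0,0,-0.4],7],[[0,-0.5,12.5],[0,0,-0.4],7],[[0,-0.5,12.5],[0,0,-0.4],7],[[0,-0.5,12.5],[0,0,-0.4],7]]';python3 go.py '.6345 -.185 .0225 -.13'; python3 - <<'E'
from fit import *
bot.snapshot('side')
for d in bot.find_in('side','pack1'): print(d)
bot.snapshot('top')
for d in bot.find_in('top','pack1'): print(d)
E
```

```text
time: 44.22
tcp_pos: [0.6348, -0.1798, 0.3118]
ee_rot: [0.998, -0.061, 0.001, 0.0]
contact_force: [0.1, -0.2, 1.0]
width: 0.743
grip_force: 0.0
t 44.23 grasp [ 0.635  -0.1799  0.1318] yaw -0.123 w 0.743 F [ 0.1 -0.2  1. ] g 0.0 j [-0.43, 0.66, 0.89, 1.76, -0.6, 1.01, -1.0]
[0.02, 0.51, 10.93] [0.0, -0.1, 0.4]
{'location': [0.6325, -0.1709, 0.0323], 'score': 0.87}
{'location': [0.6529, 0.4454, 0.196], 'score': 0.4}
```

```bash
python3 -m handwheel '[[[0,0.5,4],[0,0,0],7],[[0,0.5,7],[0,0,0],7],[[0,0.5,9.5],[0,0,0],7],[[0,0.5,10.9],[0,0,0],7],[[0,0.5,10.9],[0,0,0],7],[[0,0.5,10.9],[0,0,0],5],[[0,0.5,10.9],[0,0,0],3.6],[[0,0.5,10.9],[0,0,0],3.6],[[0,0.5,10.9],[0,0,0],3.6],[[0,0.5,10.9],[0,0,0],3.6]]'; python3 go.py;  python3 -m handwheel '[[[0,0,0],[0,0,0],3.4],[[0,0,-6],[0,0,0],3.4],[[0,0,-12],[0,0,0],3.4],[[-4,0,-18],[0,0,0],3.4],[[-8,0,-22],[0,0,0],3.4],[[-8,0,-22],[0,0,0],3.4],[[-8,0,-22],[0,0,0],3.4]]'
python3 bin.py '-.054 0 .245 0; -.050 0 .155 0'
```

```text
time: 45.68
tcp_pos: [0.6339, -0.1849, 0.202]
ee_rot: [0.998, -0.062, 0.0, -0.0]
contact_force: [-0.7, -0.5, 5.9]
width: 0.427
grip_force: 29.9
t 45.67 grasp [ 0.634  -0.1849  0.022 ] yaw -0.123 w 0.427 F [-0.7 -0.5  5.9] g 29.9 j [-0.35, 0.79, 0.77, 1.81, -0.72, 0.85, -0.91]
time: 46.55
tcp_pos: [0.5547, -0.1744, 0.4215]
ee_rot: [0.998, -0.061, 0.0, -0.0]
contact_force: [0.8, 0.1, -2.4]
width: 0.423
grip_force: 29.9
t 46.55 grasp [ 0.5548 -0.1743  0.2415] yaw -0.122 w 0.423 F [ 0.8  0.1 -2.4] g 29.9 j [-0.62, 0.43, 1.07, 1.84, -0.42, 1.12, -1.09]
[-11.22, -50.71, -0.31] [-0.0, -0.0, -26.6]
[-10.86, -50.88, 8.69] [-0.0, -0.0, -26.6]
```

```bash
python3 -m handwheel '[[[-5,-12,-0.3],[0,0,-5],3.4],[[-11.2,-50.7,-0.3],[0,0,-26.6],3.4],[[-11.2,-50.7,-0.3],[0,0,-26.6],3.4],[[-11.2,-50.7,-0.3],[0,0,-26.6],3.4],[[-11.2,-50.7,-0.3],[0,0,-26.6],3.4],[[-11.2,-50.7,-0.3],[0,0,-26.6],3.4],[[-11.2,-50.7,-0.3],[0,0,-26.6],3.4],[[-11.2,-50.7,-0.3],[0,0,-26.6],3.4],[[-11.2,-50.7,-0.3],[0,0,-26.6],3.4],[[-11.2,-50.7,-0.3],[0,0,-26.6],3.4]]'; python3 -m handwheel '[[[0,0,0],[0,0,0],3.4],[[0,0,0],[0,0,0],3.4],[[0,0,0],[0,0,0],3.4]]'; python3 bin.py '-.050 0 .1605 0'
```

```text
time: 47.8
tcp_pos: [0.5054, 0.3436, 0.4228]
ee_rot: [0.985, 0.171, -0.001, 0.001]
contact_force: [-0.1, -1.7, -2.4]
width: 0.422
grip_force: 29.9
time: 48.18
tcp_pos: [0.5059, 0.3409, 0.4247]
ee_rot: [0.986, 0.169, -0.0, -0.0]
contact_force: [-0.1, 0.5, -1.4]
width: 0.42
grip_force: 29.9
t 48.17 grasp [0.5058 0.341  0.2447] yaw 0.340 w 0.420 F [-0.1  0.5 -1.4] g 29.9 j [-1.39, 0.42, 0.92, 1.77, -0.37, 1.13, -1.58]
[0.39, -0.17, 8.42] [-0.0, -0.0, -0.1]
```

```bash
python3 -m handwheel '[[[0.3,-0.1,3],[0,0,0],3.4],[[0.3,-0.1,6],[0,0,0],3.4],[[0.3,-0.1,7.7],[0,0,0],3.4],[[0.3,-0.1,8.4],[0,0,0],3.4],[[0.3,-0.1,8.4],[0,0,0],3.4],[[0.3,-0.1,8.4],[0,0,0],3.4]]';python3 bin.py '-.050 0 .153 0'
```

```text
time: 48.92
tcp_pos: [0.5084, 0.3438, 0.3415]
ee_rot: [0.986, 0.17, 0.0, -0.0]
contact_force: [0.5, -0.6, -2.2]
width: 0.421
grip_force: 29.9
t 48.92 grasp [0.5085 0.344  0.1615] yaw 0.341 w 0.421 F [ 0.5 -0.6 -2.2] g 29.9 j [-1.32, 0.52, 0.85, 1.84, -0.46, 0.99, -1.51]
[0.05, 0.01, 0.85] [-0.0, -0.1, -0.1]
```

```bash
python3 -m handwheel '[[[0,0,0.4],[0,0,0],3.4],[[0,0,0.8],[0,0,0],3.4],[[0,0,0.8],[0,0,0],3.4],[[0,0,0.8],[0,0,0],3.4]]'; python3 -m handwheel '[[[0,0,0],[0,0,0],5],[[0,0,0],[0,0,0],5.6],[[0,0,0],[0,0,0],5.6],[[0,0,-3],[0,0,0],5.6],[[0,0,-7],[0,0,0],5.6],[[-3,0,-7],[0,0,0],1],[[-8,0,-7],[0,0,0],0],[[-8,0,-7],[0,0,0],0],[[-8,0,-7],[0,0,0],0],[[-8,0,-7],[0,0,0],0]]'; python3 bin.py '-.13 0 .224 0'; python3 - <<'E'
from fit import *
for c in('top','side'):
    bot.snapshot(c); 
    for d in bot.find_in(c,'pack1'): print(c,d)
E
```

```text
time: 49.42
tcp_pos: [0.5081, 0.3438, 0.3326]
ee_rot: [0.986, 0.17, -0.0, 0.0]
contact_force: [-0.1, 0.3, -1.3]
width: 0.424
grip_force: 29.9
time: 50.68
tcp_pos: [0.4334, 0.3172, 0.4027]
ee_rot: [0.986, 0.169, 0.0, 0.0]
contact_force: [-0.6, 0.1, 0.5]
width: 0.096
grip_force: 0.0
t 50.67 grasp [0.4335 0.3171 0.2227] yaw 0.341 w 0.096 F [-0.6  0.1  0.5] g 0.0 j [-1.55, 0.3, 0.98, 1.96, -0.29, 1.03, -1.68]
[0.01, 0.01, -0.13] [0.0, -0.0, -0.1]

top {'location': [0.5153, 0.3379, 0.1569], 'score': 0.73}
side {'location': [0.5035, 0.3505, 0.1576], 'score': 0.65}
```

Same detections as for pack 1. I tilt and push again.

```bash
python3 -m handwheel '[[[-3,0,0],[0,10,0],0],[[-5.6,0,0],[0,20,0],0],[[-5.6,0,0],[0,20,0],0],[[-5.6,0,3],[0,20,0],0],[[-5.6,0,6],[0,20,0],0],[[-5.6,0,7.6],[0,20,0],0],[[-5.6,0,7.6],[0,20,0],0],[[-5.6,0,7.6],[0,20,0],0]]'; python3 tip.py
```

```text
time: 51.88
tcp_pos: [0.3804, 0.2982, 0.3272]
ee_rot: [0.971, 0.167, 0.171, -0.029]
contact_force: [0.7, -0.3, 0.5]
width: 0.007
grip_force: 0.0
tip box x -0.1182 y -0.0001 z 0.1403 front corner x -0.1107 z 0.1430 w 0.0065791110035966225 F [ 0.7 -0.3  0.5] tilt 20.03345745861804
box +x in tool [ 0.939 -0.002  0.343] up [ 0.343 -0.    -0.939] box y [-0.002 -1.    -0.001]
```

```bash
python3 -m handwheel '[[[0.94,0,0.34],[0,0,0],0],[[1.88,0,0.69],[0,0,0],0],[[2.8,0,1.03],[0,0,0],0],[[3.75,0,1.37],[0,0,0],0],[[4.7,0,1.7],[0,0,0],0],[[5.6,0,2.05],[0,0,0],0],[[6.6,0,2.4],[0,0,0],0],[[7.5,0,2.75],[0,0,0],0],[[8.45,0,3.1],[0,0,0],0],[[8.45,0,3.1],[0,0,0],0]]'; python3 tip.py
```

```text
time: 53.12
tcp_pos: [0.4655, 0.3284, 0.3264]
ee_rot: [0.971, 0.167, 0.171, -0.029]
contact_force: [-0.8, -0.5, -0.2]
width: 0.004
grip_force: 0.0
tip box x -0.0279 y -0.0003 z 0.1394 front corner x -0.0204 z 0.1421 w 0.0037109303825135507 F [-0.8 -0.5 -0.2] tilt 20.029041137188702
box +x in tool [ 0.94  -0.002  0.342] up [ 0.342  0.    -0.94 ] box y [-0.001 -1.    -0.001]
```

```bash
python3 -m handwheel '[[[0.7,0,0.25],[0,0,0],0],[[1.4,0,0.5],[0,0,0],0],[[2.1,0,0.77],[0,0,0],0],[[2.9,0,1.05],[0,0,0],0],[[2.9,0,1.05],[0,0,0],0],[[2.9,0,1.05],[0,0,0],0]]'; python3 tip.py; python3 -m handwheel '[[[-3.3,0,-1.2],[0,0,0],0],[[-6.5,0,-4.2],[0,0,0],0],[[-6.5,0,-10],[0,0,0],0],[[-9.5,0,-14],[0,-10,0],2],[[-11.5,5,-14],[0,-20,0],7],[[-11.5,15,-14],[0,-20,0],7],[[-11.5,15,-14],[0,-20,0],7],[[-11.5,15,-14],[0,-20,0],7]]'; python3 st.py; python3 - <<'E'
from fit import *
for c in('top','side'):
    a=cv2.imread(f'pics/{c}0.png').astype(float); b=bot.snapshot(c)[:,:,::-1].astype(float)
    d=cv2.GaussianBlur(np.abs(a-b).max(2),(5,5),1)>22
    n,_,s,ce=cv2.connectedComponentsWithStats(d.astype(np.uint8))
    print(c,[(x[:5].tolist()) for x in s[1:] if x[4]>25])
E
```

```text
time: 53.88
tcp_pos: [0.4937, 0.3385, 0.3263]
ee_rot: [0.971, 0.167, 0.171, -0.029]
contact_force: [-0.8, -0.4, -0.5]
width: 0.005
grip_force: 0.2
tip box x 0.0019 y -0.0001 z 0.1393 front corner x 0.0094 z 0.1420 w 0.004721024214298945 F [-0.8 -0.4 -0.5] tilt 19.97930627875813
box +x in tool [ 0.94  -0.001  0.342] up [ 0.342  0.    -0.94 ] box y [-0.001 -1.    -0.001]
time: 54.88
tcp_pos: [0.3977, 0.1427, 0.4183]
ee_rot: [0.986, 0.168, -0.001, -0.002]
contact_force: [0.0, 0.8, 0.5]
width: 0.499
grip_force: 0.0
top flap [ 0.495 -0.364  0.127] 0.59
top flap [0.662 0.377 0.204] 0.53
top flap [ 0.529 -0.371  0.177] 0.43
top loupe [ 0.494 -0.364  0.125] 0.77
top loupe [ 0.76  -0.141  0.023] 0.39
top hook [ 0.53  -0.367  0.173] 0.65
top bin [0.662 0.376 0.203] 0.97
side pack1 [ 0.572 -0.36   0.011] 0.67
side flap [0.653 0.446 0.195] 0.16
side bin [0.652 0.442 0.197] 0.77
top [[356, 227, 27, 45, 965], [296, 232, 24, 44, 974], [514, 256, 37, 29, 269], [366, 290, 32, 46, 976], [500, 296, 26, 44, 416], [305, 307, 31, 27, 552], [0, 339, 426, 141, 31772]]
side [[381, 0, 259, 222, 21116], [372, 67, 268, 413, 41845], [410, 209, 14, 14, 163], [324, 240, 36, 28, 670], [309, 275, 39, 28, 764], [265, 381, 8, 13, 80], [229, 386, 6, 7, 34]]
```

Outside is clear of packs. One last check: whether the small side-view change inside the box is the flap or the packs.

```bash
python3 - <<'E'
from fit import *
B=[.556,.3607,.342]
for n,P in dict(hinge=[(8,-41,182),(8,41,182)],flaplow=[(8,-41,130),(8,41,130)],open45=[(45,-41,145),(45,41,145)],floor=[(100,0,10),(100,0,40),(150,0,40),(200,0,20)]).items():
    for c in('side','top'): print(n,c,np.round(proj(c,tf(B,np.array(P)/1000.))).tolist())
a=cv2.imread('pics/side0.png').astype(int); b=bot.snapshot('side')[:,:,::-1].astype(int)
for r in((381,394,265,273),(386,393,229,235)): print(a[r[0]:r[1],r[2]:r[3]].mean((0,1)),b[r[0]:r[1],r[2]:r[3]].mean((0,1)))
E
python3 go.py
```

```text
hinge side [[288.0, 347.0], [284.0, 382.0]]
hinge top [[132.0, 260.0], [89.0, 273.0]]
flaplow side [[289.0, 362.0], [285.0, 397.0]]
flaplow top [[143.0, 262.0], [102.0, 275.0]]
open45 side [[271.0, 357.0], [266.0, 392.0]]
open45 top [[135.0, 243.0], [94.0, 256.0]]
floor side [[247.0, 408.0], [245.0, 401.0], [222.0, 400.0], [200.0, 404.0]]
floor top [[135.0, 233.0], [129.0, 231.0], [124.0, 209.0], [122.0, 190.0]]
[120.14423077 126.27884615 117.125     ] [ 95.90384615 100.36538462  91.25      ]
[121.21428571 127.38095238 118.19047619] [ 96.11904762 100.35714286  91.66666667]
t 55.62 grasp [0.397  0.1452 0.2386] yaw 0.341 w 0.751 F [ 0.2 -0.2  0.4] g 0.0 j [-1.83, -0.28, 1.19, 2.16, 0.29, 1.1, -2.03]
```

```bash
python3 - <<'E'
from fit import *
def cur(c): return np.mean([bot.snapshot(c).astype(float) for _ in range(4)],0)[:,:,::-1]
for c,(x0,x1,y0,y1) in dict(side=(190,300,335,415),top=(70,160,180,285)).items():
    a=cv2.GaussianBlur(cv2.imread(f'pics/{c}0.png').astype(float),(5,5),1).mean(2); b=cv2.GaussianBlur(cur(c),(5,5),1).mean(2)
    d=(b-a)[y0:y1:3,x0:x1:2]; print(c)
    for i,r in enumerate(d): print(y0+3*i,''.join('#' if v<-15 else '-' if v<-6 else '+' if v>6 else '.' for v in r))
E
```

```text
side
335 .......................................................
338 .......................................................
341 .......................................................
344 .......................................................
347 .......................................................
350 ......................................................+
353 .......................................................
356 .......................................................
359 .......................................................
362 .......................................................
365 .......................................................
368 .......................................................
371 .......................................................
374 .......................................................
377 .......................................................
380 ....................................---#...............
383 ..........................--------##--###-.............
386 -##-..----------#--#####-##-------#---####.............
389 -###--##---
[... 1578 characters left out ...]

243 ...........++.+++++++..---....-###-..+.......
246 .............+.++++..+.-...----####..+.......
249 ............++.+.+++++.----########..+.......
252 ......+......+++++++++..#########--..+.......
255 ..............++++++.++..-###--......+.......
258 .+.+.........+.++++++++++....................
261 ...............++.+++.+......................
264 ..............++.+...........................
267 .............................................
270 ..++...+.....................................
273 ...+.................................++++++..
276 .................................++++++++++..
279 .............................+++++++++++++++.
282 .......................+.+++++++++++++++++++.
```

The top view shows three pack-length patches end to end inside the box (rows <180 to 253). Nothing has changed where the shut flap is (rows 258–275). The loupe still hangs on the hook and the arm is clear, so I hand in.

```bash
python3 -c "
from plant import bot
print(bot.hand_in())"
```

```text
the job is handed in; nothing more can be done
None
```

The job is handed in at about 56 s: I turned the hook to the foot plate's long end and hung the loupe on it, then pushed all three packs present into the box; the last check, by image comparison rather than a viewed picture, showed the flap shut and the bystanders unmoved.

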